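Refit the lid of a rotor case with its hinge pin

TASK

Put the loose lid of the long narrow rotor case back on: stand the lid on the case with its two knuckles down between the case's three, leaning open against the two rubber stop stubs. Then lay the plain steel hinge pin on the guide rods beside the hinge, let go of it, and push it through all the knuckles until it is fully home, with the lid still standing open. Finally tip the lid shut over the case with the pin still home, and leave the other things on the bench where they are.

Things in the scene. Friction and masses are not known exactly. Their poses are not given: they have to be found in the camera images.
- case: Long narrow open grey case (44 x 128 mm, rim 58 mm above the bench, three rotors inside), fixed on a dark jig plate. Origin on the bench under the middle of the case, z up, y along the case and its hinge; the hinge is on the -x side (towards the robot): hinge line parallel to y at x = -36, z = 62 mm. Nothing of it moves.
- case_hinge (a point): Middle of the hinge line, axes as the case; place of the lid's origin when fitted (4 mm play along y each way). Case knuckles (outside 23, bore 15 mm in diameter) at y = -60 to -40, -10 to 10, 40 to 60 mm. In the two gaps two 8 mm saddle rods along y, 22 mm apart, tops 7 mm below the hinge line, form a trough that carries and centres the lid's knuckles.
- stop_stub (a point): One of two rubber stop stubs (case y = -60 to -40 and 40 to 60 mm; nothing between them), at the -x side of the hinge, this point 26 mm and their tops 30 mm above the hinge line. The open lid leans back on them, free edge towards case -x, 12 degrees (0.21 rad) from upright. Let go exactly upright, it may fall either way: let it go leaning a little towards -x.
- bore_mouth (a point): Where the pin enters: centre of the outer face of the case knuckle at case y = -60 mm, on the hinge line. The pin goes towards +y. The knuckle at the other end is closed at y = 60 mm and stops the pin: then the pin stands 16 mm out of this mouth (its outer end at case y = -76 mm).
- guide_gap (a point): Point on the extended hinge line at case y = -134 mm, where the pin's middle lies when laid on the guide rods, in line with the bores. Pairs of guide rods run along y at case y = -108 to -72 and -188 to -160 mm; between them a 52 mm gap for fingers, free down to 8 mm above the bench. Rod tops are 4 mm below the hinge line, outer sides 10 mm either side of it.
- lid: Loose aluminium lid, 0.15 kg: plate 8 mm thick (x), 116 mm long (y), spanning z = 14 to 62 mm; two knuckles (outside 23, bore 15 mm) at y = -36 to -14 and 14 to 36 mm. Origin on the knuckle axis, mid-length; z points to the free edge. Starts upright in a rack, knuckles down; lifts straight out. May be turned end for end. Shut, it lies flat on the rim, z along case +x.
- lid_edge (a point): Middle of the lid's free edge, 62 mm from the knuckle axis. Grip here across the thickness, from above, fingertips at least 34 mm from the knuckle axis, to clear the stop stubs. Standing pinned, the lid tips shut when pushed here towards case +x well past upright (about 35 degrees); it then falls shut.
- lid_rack: Fixed rack: dark base 50 x 124 mm, two grey forks at y = -48 and 48 mm (10 mm wide along y, 34 mm across, 62 mm high) that hold the ends of the lid's plate with about 1 mm play a side. Origin on the bench under its middle; the lid's origin starts 20 mm above it, lid y along rack y.
- pin: Loose plain steel pin along y, 12 mm diameter, 136 mm long, 0.1 kg, both ends alike, tapered to 5 mm over 9 mm. Origin at its middle, there to be gripped. Starts 32 mm (axis) above the bench on its rest. On the guide rods only friction holds it; shut fingertips reaching down to the hinge line (not over 3 mm lower) behind its outer end push it with under 5 N. Home: origin at case y = -8 mm.
- pin_rest: Fixed low rest: dark base 46 x 112 mm with short rods under the pin at y = -53 to -35 and 35 to 53 mm, open down to 6 mm above the bench between them. Origin on the bench under its middle; the pin lies along its y.
- screwdriver: Red-handled screwdriver, 197 mm long, lying on the near edge of the bench; leave alone.
- pliers: Red-handled pliers, 143 mm long, lying flat; leave alone.
- marker: White and black marker pen, 129 mm long, lying at the back; leave alone.
- parts_dish: Round clear dish with small parts, 70 mm across, 16 mm high; leave alone.
Things that resemble listed ones, but are neither listed nor needed, are in the scene too. There is more than one size of the lid; the one meant has the size given above.

How it is judged:
By the outcome, as a careful person would: the job done as asked, in the order asked, and still so for the second after the job is handed in, with the robot touching nothing.
It also fails if it takes over 72 s, if anything falls off the work surface, if the arm or the gripper's body presses on something with over 40 N, if the wrist force passes 120 N, or if a joint passes its speed limit or range.

ROBOT

A 7-joint arm with a two-finger parallel gripper is mounted at the origin on a cart in front of the work surface, level with it; the furniture and walls round the work are solid. World frame = base frame: x ahead of the robot, y to its left, z up, the work surface at z = 0. Lengths are in mm, angles in degrees, forces in N, time in s.
With the tool pointing down it reaches from about 400 to 850 mm from the base axis. Payload 6.9 kg.
Tool frame: the origin (TCP) lies on the front face of the gripper's body, between the roots of the fingers; the fingertips stand 73 mm ahead of it and the grasp point (between the pads) lies 54 mm ahead of it (arm.tip_extent is the distance from the TCP to the fingertips, in mm); z points along the fingers, y is the direction in which the jaws open and shut (so a half turn about z gives the same grasp; the last joint's range is limited). The gripper opens to 85 mm and grips with 20 to 120 N. Pads are 22 mm wide; open, the fingers measure 114 mm over their backs; the gripper's body (76 mm by 85 mm) begins 54 mm behind the grasp point. The pads swing forward as they close: fully open they stand 13 mm farther back than shut.
Start: joints at [-62.653, 29.078, -13.613, 85.955, 7.202, 65.827, -8.869], TCP at [227.077, 582.28, 303.875] pointing down, gripper open.
Joint ranges: [-176.47, 176.47], [-13.61, 117.27], [-81.72, 77.17], [0.22, 143.17], [-87.28, 267.28], [10, 112.55], [-165.47, 165.47]. Speed limits (degrees/s): [136.94, 136.94, 180, 180, 180, 180, 180].

INTERFACE

Orientations are given as [roll, pitch, yaw] about the fixed x, y, z axes, in that order (R = Rz(yaw) Ry(pitch) Rx(roll)).
In Python, from cell import arm gives the robot as it stands.
- The arm moves only by the shell command python3 -m inch 'ROWS' [OPENING] [FORCE]. ROWS is JSON, a list of rows, each a list of 2 entries, a list of its own where there are three numbers: the shift along the tool's x, y, z in cm, then the turn, a rotation vector about the tool's x, y, z in degrees. A call has exactly 5 rows; each row shifts and turns the commanded pose from where the row before left it, along the tool's axes as they then stand; what a row does not reach is not made up. A row lasts 1/12 s, in which the tool goes at most 41.7 mm and 7.16 degrees, less where a joint would pass 70% of its speed; a pose out of reach is approached as far as the arm can. A call is refused whole if a number of a shift passes 4.17 or a number of a turn 7.16, either way. A call with a gripper value outside its range is refused whole. OPENING is the closure, from 0 (fully open) to 1 (shut), set as the call begins (- or left out, the last holds). The fingers move at their own pace and stop on an object; FORCE is the grip in N (left out, the last holds). Time passes only in rows, so rows that do not move let the fingers close, or fill a call up. It gives the time, the measured TCP pose, the force and the opening at its end, in the units of the state.
- arm.get_obs(): the state, without advancing time (a new reading comes with each control period).
- arm.read_camera(name): name is "side" or "top" or "wrist"; returns the picture (480x640x3 uint8, red, green, blue); there is no depth.
- arm.get_calibration(name): a dict with "fx", "fy", "cx", "cy" (pixels), "cam_to_world" (4x4, takes a point from camera to world coordinates); the wrist camera has in their place "hand_eye" (4x4, takes a point from camera to tool coordinates, whose origin is the TCP and whose axes are the flange's). Camera axes: x right, y up, looking along -z (the intrinsics and any distortion apply to the point x, -y, -z); pixel columns grow to the right and rows downward; lengths in mm; the calibration is good to about 2 mm. A picture is of the moment at which its call begins: read the wrist's pose just before it. get_calibration takes no time and is no camera call.
- arm.sign_off(): hands the job in, once; it reports no verdict.
The state is a dict: "time": time; "joints": joint angles; "joint_velocities": joint speeds; "tau": joint torques, N m; "position": TCP position; "tool_rot": TCP orientation; "ft_force": force on the tool from outside, world axes, zero at the start; "wrist_torque": the same for the moment, N m; "width": finger opening in mm.
Only numpy, scipy, OpenCV 4.12 (cv2) and the standard library are available. Lean on these libraries where they do the work, as an engineer would, in place of code of your own. Each camera call takes 0.05 s, during which the arm holds its last target.

## Working session

There is one attempt and no reset: what is moved stays moved. The work goes in short steps, Python scripts to look and compute and a shell command to move; the robot and the scene stay as the last step left them, time stands still between calls to the robot, and variables do not carry over. Pictures are saved under pics/ and viewed, and the job is handed in when it is done.

```bash
ls; mkdir -p pics
python3 - <<'E'
from cell import arm
import cv2
print(arm.get_obs())
for n in ("side","top","wrist"):
    c=arm.get_calibration(n); print(n,c)
    im=arm.read_camera(n); cv2.imwrite(f"pics/a_{n}.png",im[:,:,::-1])
E
```

```text
pics
{'time': 0.0, 'joints': array([-62.65368503,  29.12507158, -13.60878351,  86.00929351,
         7.20056766,  65.82662314,  -8.86957486]), 'joint_velocities': array([-0.01069002,  0.01234382,  0.04902328,  0.02773869, -0.10890093,
       -0.02096205, -0.07352454]), 'tau': array([ 1.80057700e-04, -6.20577550e+01, -2.18707457e+00, -2.49657100e+01,
        1.26586636e-02,  1.17509210e-02, -3.31750380e-05]), 'position': array([226.97810665, 581.92218753, 303.03085741]), 'tool_rot': array([-1.79897632e+02,  8.09467089e-04,  1.58698320e+02]), 'ft_force': array([ 0.68986411, -0.61748395,  0.01822879]), 'wrist_torque': array([ 0.01403177, -0.02100917,  0.00696253]), 'width': 85.63862013604843}
side {'fx': 483.6031713841418, 'fy': 483.6031713841418, 'cx': 314.88358023048204, 'cy': 242.95682749854637, 'cam_to_world': array([[-9.99631044e-01,  1.08461915e-02, -2.49025450e-02,
         5.70674476e+02],
       [-2.67061682e-02, -5.59733729e-01,  8.28242074e-01,
         6.39065831e+02],
       [-4.95552224e-03,  8.28601540e-01,  5.59816872e-01,
         5.73022792e+02],
       [ 0.00000000e+0
[... 290 characters left out ...]
0e-01, -1.74820076e-01,  3.52613194e-02,
        -4.80815414e+01],
       [-4.58992693e-03,  2.22477634e-01,  9.74926990e-01,
         9.10965644e+02],
       [ 0.00000000e+00,  0.00000000e+00,  0.00000000e+00,
         1.00000000e+00]])}
wrist {'fx': 420.2695865307581, 'fy': 420.2695865307581, 'cx': 318.7272601210485, 'cy': 234.26917915940484, 'hand_eye': array([[-6.27691721e-04,  9.58091517e-01,  2.86461604e-01,
         7.31014479e+01],
       [ 9.99999460e-01,  3.64281994e-04,  9.72821105e-04,
        -7.00840614e-01],
       [ 8.27698844e-04,  2.86462060e-01, -9.58091229e-01,
        -6.94105649e+01],
       [ 0.00000000e+00,  0.00000000e+00,  0.00000000e+00,
         1.00000000e+00]])}
```

View pics/a_side.png

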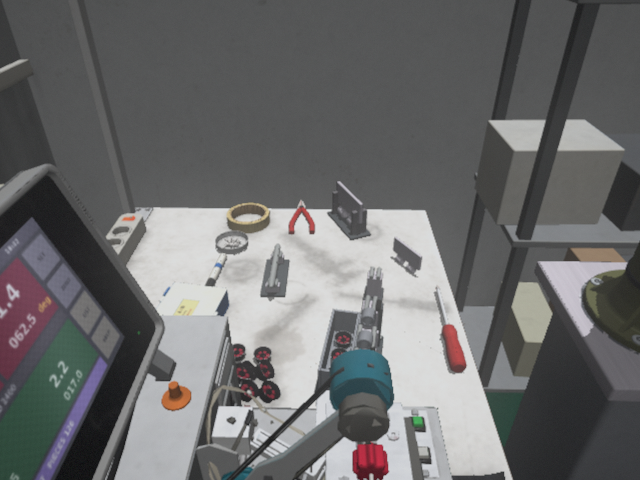

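View pics/a_top.png

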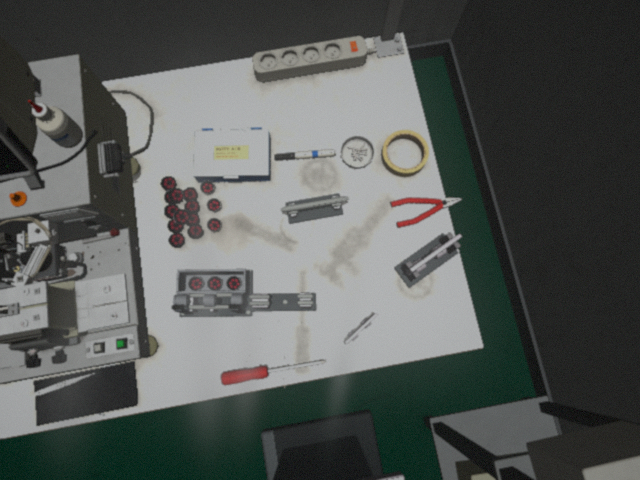

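View pics/a_wrist.png

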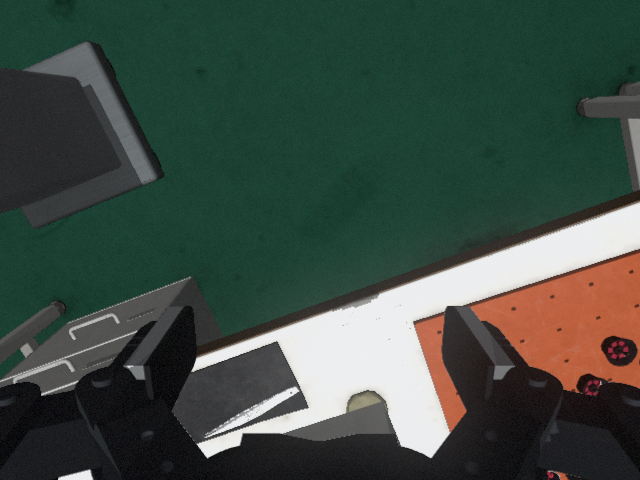

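```bash
cat > h.py <<'E'
import numpy as np, cv2
from cell import arm
from scipy.spatial.transform import Rotation as R
def und(n,u,v,c): return np.array([(u-c['cx'])/c['fx'],-(v-c['cy'])/c['fy'],-1.])
def T_of(n,obs=None):
    c=arm.get_calibration(n)
    if n!='wrist': return c,np.array(c['cam_to_world'])
    o=obs or arm.get_obs()
    T=np.eye(4);T[:3,:3]=R.from_euler('xyz',o['tool_rot'],degrees=True).as_matrix();T[:3,3]=o['position']
    return c,T@np.array(c['hand_eye'])
def ray(n,u,v,ct=None):
    c,T=ct or T_of(n); d=T[:3,:3]@und(n,u,v,c); return T[:3,3],d/np.linalg.norm(d)
def onz(n,u,v,z,ct=None):
    o,d=ray(n,u,v,ct); return o+d*(z-o[2])/d[2]
def proj(n,p,ct=None):
    c,T=ct or T_of(n); q=T[:3,:3].T@(np.asarray(p,float)-T[:3,3])
    return c['cx']+c['fx']*q[0]/-q[2], c['cy']-c['fy']*q[1]/-q[2]
E
python3 - <<'E'
import cv2
im=cv2.imread('pics/a_top.png')
def crop(n,x0,y0,x1,y1,s): cv2.imwrite(n,cv2.resize(im[y0:y1,x0:x1],None,fx=s,fy=s,interpolation=cv2.INTER_CUBIC))
crop('pics/b1.png',160,255,330,355,4.5)
crop('pics/b2.png',270,180,480,350,3.5)
im=cv2.imread('pics/a_side.png')
crop('pics/b3.png',210,170,450,400,2.5)
E
```

```text
(no output)
```

View pics/b1.png

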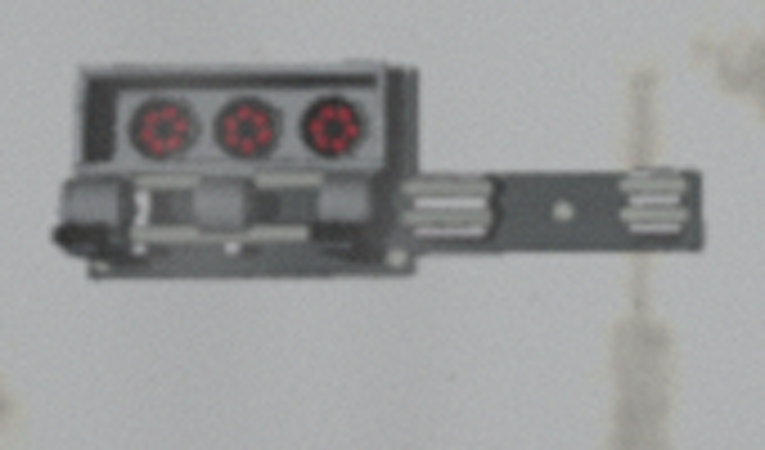

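View pics/b2.png

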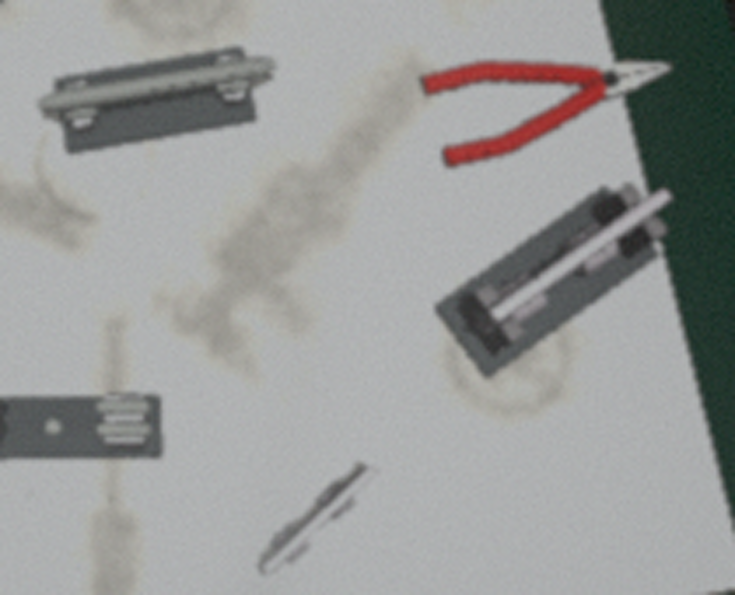

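View pics/b3.png

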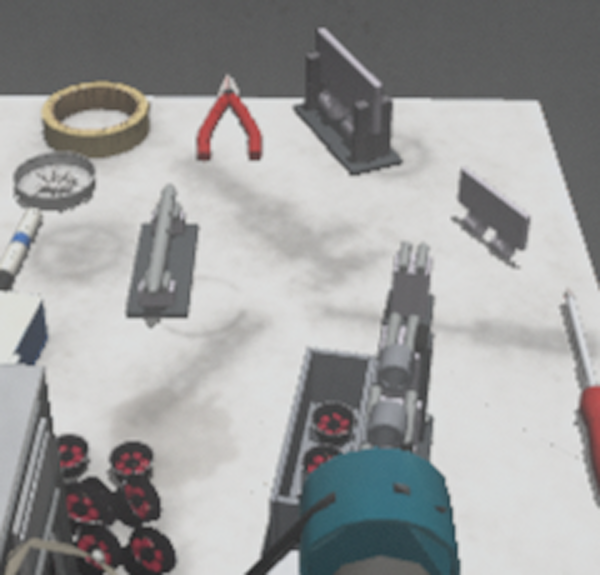

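Run:
```python
from h import *
def p(o,s,pts,z):
    r=[]
    for x,y in pts:
        q=onz('top',o[0]+x/s,o[1]+y/s,z); r.append(q[:2])
    return np.array(r)
A=((160,255),4.5);B=((270,180),3.5)
def show(n,a):
    print(n,a.round(1).tolist(),'mid',a.mean(0).round(1),'len',np.linalg.norm(a[1]-a[0]).round(1),'ang',np.degrees(np.arctan2(*(a[0]-a[1])[::-1])).round(1))
show('rim far',p(*A,[(80,68),(385,68)],58))
show('rim near',p(*A,[(80,168),(385,168)],58))
show('guide -x rod',p(*A,[(408,212),(688,220)],58))
show('guide +x rod',p(*A,[(405,186),(688,185)],58))
show('pin',p(*B,[(42,103),(270,66)],32))
show('lid top edge',p(*B,[(497,312),(668,198)],82))
show('rack base 1',p(*B,[(437,307),(605,187)],8))
show('rack base 2',p(*B,[(488,377),(655,250)],8))
show('small lid',p(*B,[(262,570),(370,468)],40))
```

```text
rim far [[581.3, 182.6], [558.7, 58.3]] mid [570.  120.5] len 126.3 ang 79.7
rim near [[540.2, 187.3], [517.8, 64.4]] mid [529.  125.8] len 125.0 ang 79.7
guide -x rod [[498.4, 57.8], [474.9, -53.9]] mid [486.6   1.9] len 114.1 ang 78.1
guide +x rod [[509.1, 57.4], [488.8, -56.4]] mid [499.    0.5] len 115.6 ang 79.9
pin [[670.4, -26.9], [668.8, -157.7]] mid [669.6 -92.3] len 130.8 ang 89.3
lid top edge [[502.2, -240.9], [545.1, -342.6]] mid [ 523.7 -291.8] len 110.3 ang 112.9
rack base 1 [[519.9, -225.6], [570.6, -335.1]] mid [ 545.3 -280.3] len 120.6 ang 114.8
rack base 2 [[476.3, -245.0], [529.8, -354.1]] mid [ 503.  -299.6] len 121.5 ang 116.1
small lid [[396.0, -99.1], [437.7, -165.7]] mid [ 416.8 -132.4] len 78.5 ang 122.0
```

```bash
cat >> h.py <<'E'
def plan(xyz,rpy):
    """shift (cm, current tool axes) then turn (rotvec tool axes)"""
    o=arm.get_obs(); A=R.from_euler('xyz',o['tool_rot'],degrees=True); B=R.from_euler('xyz',rpy,degrees=True)
    d=np.asarray(xyz,float)-o['position']
    s=A.as_matrix().T@d/10; t=(A.inv()*B).as_rotvec(degrees=True)
    s2=B.as_matrix().T@d/10
    print('t',round(o['time'],2),'pos',o['position'].round(1),'rot',o['tool_rot'].round(1),'F',o['ft_force'].round(1),'w',round(o['width'],1))
    print('shift cm (now axes)',s.round(2),'| (after-turn axes)',s2.round(2),'norm',np.linalg.norm(s).round(2),'turn',t.round(2))
E
python3 -c "
from h import *
plan((496,31,300),(180,0,79.7))"
```

```text
t 0.15 pos [227.  582.  303.2] rot [-179.9    0.   158.7] F [ 0.   0.8 -1. ] w 85.5
shift cm (now axes) [-45.08 -41.56   0.38] | (after-turn axes) [-49.4   36.32   0.32] norm 61.32 turn [-7.0e-02  6.0e-02  7.9e+01]
```

```bash
r='x'; 
python3 -m inch '[[[-2.25,-2.08,0.02],[0,0,0]],[[-2.25,-2.08,0.02],[0,0,0]],[[-2.25,-2.08,0.02],[0,0,0]],[[-2.25,-2.08,0.02],[0,0,0]],[[-2.25,-2.08,0.02],[0,0,0]]]' && python3 -m inch '[[[-2.25,-2.08,0.02],[0,0,0]],[[-2.25,-2.08,0.02],[0,0,0]],[[-2.25,-2.08,0.02],[0,0,0]],[[-2.25,-2.08,0.02],[0,0,0]],[[-2.25,-2.08,0.02],[0,0,0]]]'
```

```text
time: 0.57
position: [294.4, 443.0, 302.6]
tool_rot: [-180.0, -0.0, 158.7]
ft_force: [-0.4, 0.4, -0.2]
width: 85.0
time: 0.98
position: [361.5, 305.2, 301.8]
tool_rot: [-180.0, -0.0, 158.7]
ft_force: [1.0, 0.2, -0.3]
width: 85.6
```

```bash
python3 -m inch '[[[-2.25,-2.08,0.02],[0,0,0]],[[-2.25,-2.08,0.02],[0,0,0]],[[-2.25,-2.08,0.02],[0,0,0]],[[-2.25,-2.08,0.02],[0,0,0]],[[-2.25,-2.08,0.02],[0,0,0]]]' && python3 -m inch '[[[-2.25,-2.08,0.02],[0,0,0]],[[-2.25,-2.08,0.02],[0,0,0]],[[-2.25,-2.08,0.02],[0,0,0]],[[-2.25,-2.08,0.02],[0,0,0]],[[-2.25,-2.08,0.02],[0,0,0]]]'
python3 -m inch '[[[0,0,0],[0,0,6.58]],[[0,0,0],[0,0,6.58]],[[0,0,0],[0,0,6.58]],[[0,0,0],[0,0,6.58]],[[0,0,0],[0,0,6.58]]]'
python3 -m inch '[[[0,0,0],[0,0,6.58]],[[0,0,0],[0,0,6.58]],[[0,0,0],[0,0,6.58]],[[0,0,0],[0,0,6.58]],[[0,0,0],[0,0,6.58]]]'
python3 -m inch '[[[0,0,0],[0,0,6.58]],[[0,0,0],[0,0,6.58]],[[0,0,0],[0,0,0]],[[0,0,0],[0,0,0]],[[0,0,0],[0,0,0]]]'
python3 - <<'E'
from h import *
plan((496,31,300),(180,0,79.7))
import json
o=arm.get_obs(); im=arm.read_camera('wrist'); cv2.imwrite('pics/c1.png',im[:,:,::-1])
json.dump({k:np.asarray(o[k]).tolist() for k in('position','tool_rot')},open('c1.json','w'))
E
```

```text
time: 1.4
position: [428.4, 167.5, 300.9]
tool_rot: [-180.0, -0.0, 158.7]
ft_force: [-0.1, 0.3, -1.1]
width: 85.5
time: 1.82
position: [495.5, 29.8, 299.8]
tool_rot: [-180.0, -0.0, 158.7]
ft_force: [0.8, 0.9, 0.4]
width: 85.5
time: 2.23
position: [495.1, 31.1, 299.7]
tool_rot: [-180.0, -0.0, 125.5]
ft_force: [0.6, 0.8, -0.3]
width: 85.8
time: 2.65
position: [495.0, 31.3, 299.7]
tool_rot: [-180.0, 0.0, 92.6]
ft_force: [-0.1, 0.4, 0.2]
width: 85.3
time: 3.07
position: [495.1, 31.3, 299.8]
tool_rot: [-180.0, 0.0, 80.0]
ft_force: [-0.2, 0.4, 0.5]
width: 85.4
t 3.07 pos [495.1  31.3 299.8] rot [-180.    0.   80.] F [-0.2  0.4  0.5] w 85.4
shift cm (now axes) [-0.02  0.09 -0.02] | (after-turn axes) [-0.02  0.09 -0.02] norm 0.1 turn [-0.01  0.01  0.26]
```

View pics/c1.png

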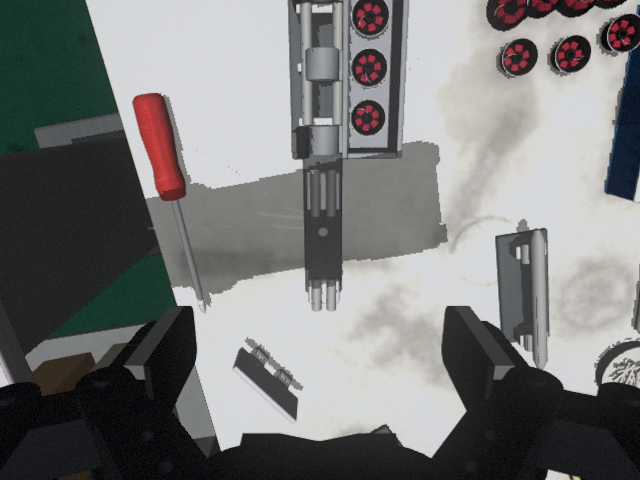

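Run:
```python
import cv2
im=cv2.imread('pics/c1.png')
def crop(n,x0,y0,x1,y1,s): cv2.imwrite(n,cv2.resize(im[y0:y1,x0:x1],None,fx=s,fy=s,interpolation=cv2.INTER_CUBIC))
crop('pics/c1a.png',280,0,420,165,3.6)
crop('pics/c1b.png',280,150,370,320,3.5)
crop('pics/c1c.png',480,210,580,380,3.5)
```

```text
(no output)
```

View pics/c1a.png

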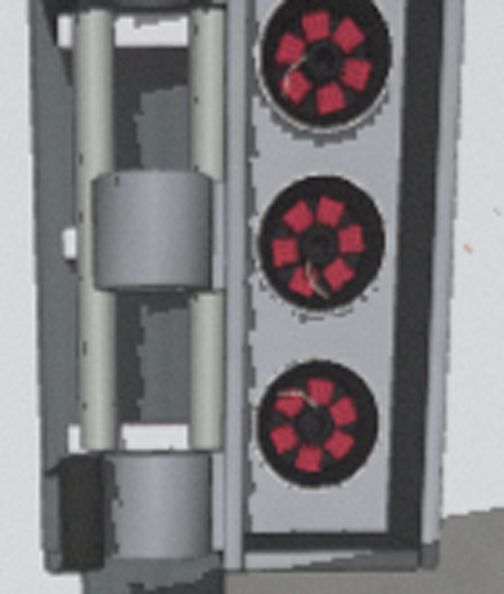

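View pics/c1b.png

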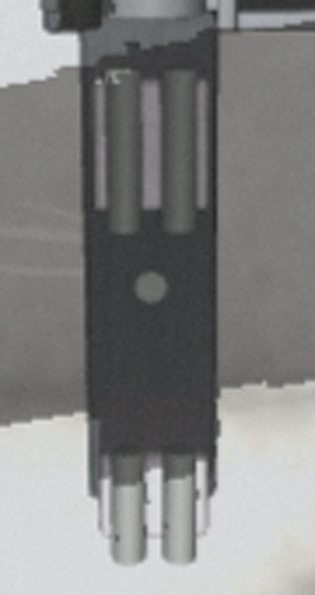

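View pics/c1c.png

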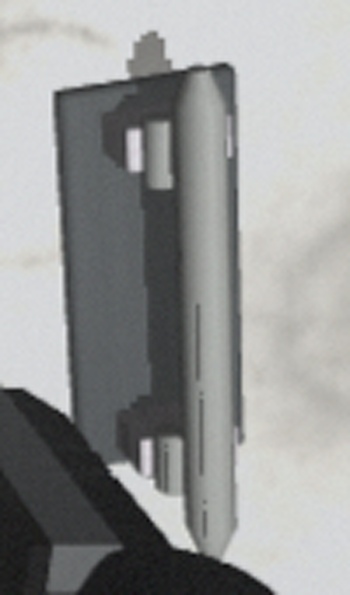

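Run:
```python
from h import *
import json
o=json.load(open('c1.json')); ct=T_of('wrist',{k:np.array(v) for k,v in o.items()})
print('cam',ct[1][:3,3])
f=lambda x,y,z,s=3.5,ox=280,oy=150: onz('wrist',ox+x/s,oy+y/s,z,ct)[:2]
m1=f(150.5,150,54); m2=f(153.5,510,54)
print('mid',m1,m2,'wid',np.linalg.norm(f(104,150,54)-f(197,150,54)))
ya=np.degrees(np.arctan2(*(m1-m2)[::-1]));print('ang',ya)
g=lambda x,y,z: f(x,y,z,3.6,280,0)
e=[('-72',f(151,70,58)),('-108',f(151,234,58)),('-160',f(153,455,58)),('-188',f(153,562,58)),('kn mid',g(152,231,73.5)),('kn m a',g(152,290,73.5)),('kn m b',g(152,172,73.5)),('kn out',g(158,558,73.5)),('kn in',g(158,452,73.5)),('rod -x side',g(94,300,51)),('rod +x',g(206,300,51)),('rod-x2',g(96,120,51)),('rod+x2',g(205,120,51)),
 ('rim c1',g(430,568,58)),('rim in',g(245,568,58)),('inner rim left top',g(240,10,58)),('rim r top',g(457,10,58))]
for a in (79.7,ya):
  u=np.array([np.cos(np.radians(a)),np.sin(np.radians(a))]); n=np.array([u[1],-u[0]])
  print('angle',a)
  for k,q in e: print(k,q.round(1),'along',((q-m1)@u).round(1),'perp',((q-m1)@n).round(1))
h=lambda x,y,z: f(x,y,z,3.5,480,210)
p1,p2=h(203,70,32),h(214,556,32)
print('pin',p1,p2,(p1+p2)/2,np.linalg.norm(p1-p2),np.degrees(np.arctan2(*(p1-p2)[::-1])))
```

```text
cam [507.34683506 102.51210039 369.19766613]
mid [499.71498957  41.28585163] [485.71145802 -42.96977503] wid 20.207564370950028
ang 80.5635320828105
angle 79.7
-72 [502.9  58.9] along 17.9 perp -0.1
-108 [496.7  23.7] along -17.8 perp 0.2
-160 [488.2 -27.6] along -69.8 perp 1.0
-188 [483.6 -54.2] along -96.8 perp 1.2
kn mid [514.4 129.4] along 89.3 perp -1.3
kn m a [512.6 119.4] along 79.2 perp -1.2
kn m b [516.1 139.1] along 99.2 perp -1.4
kn out [505.4  71.3] along 30.5 perp 0.2
kn in [508.8  90.8] along 50.3 perp 0.1
rod -x side [501.4 120.9] along 78.6 perp -12.6
rod +x [523.3 117. ] along 78.7 perp 9.6
rod-x2 [507.8 152.8] along 111.2 perp -12.0
rod+x2 [528.4 149.2] along 111.3 perp 8.9
rim c1 [559.5  57.9] along 27.1 perp 55.8
rim in [522.4  64.5] along 26.9 perp 18.1
inner rim left top [537.3 165.3] along 128.7 perp 14.8
rim r top [576.6 158.3] along 128.9 perp 54.8
angle 80.5635320828105
-72 [502.9  58.9] along 17.9 perp 0.2
-108 [496.7  23.7] along -17.8 perp -0.1
-160 [488.2 -27.6] along -69.8 perp -0.0
-188 [483.6 -54.2] along -96.8 perp -0.2
kn mid [514.4 129.4] along 89.3 perp 0.0
kn m a [512.6 119.4] along 79.2 perp -0.1
kn m b [516.1 139.1] along 99.2 perp 0.1
kn out [505.4  71.3] along 30.5 perp 0.7
kn in [508.8  90.8] along 50.3 perp 0.8
rod -x side [501.4 120.9] along 78.8 perp -11.4
rod +x [523.3 117. ] along 78.5 perp 10.8
rod-x2 [507.8 152.8] along 111.4 perp -10.3
rod+x2 [528.4 149.2] along 111.1 perp 10.6
rim c1 [559.5  57.9] along 26.2 perp 56.2
rim in [522.4  64.5] along 26.7 perp 18.5
inner rim left top [537.3 165.3] along 128.5 perp 16.7
rim r top [576.6 158.3] along 128.0 perp 56.7
pin [670.52853958 -25.36602885] [ 669.72337953 -161.21661645] [670.12595956 -93.29132265] 135.85297359404845 89.66042301704651
```

```bash
python3 -c "
from h import *
plan((524,-292,290),(180,0,114.8))"
```

```text
t 3.12 pos [495.1  31.3 299.8] rot [-180.     0.    79.9] F [-0.7  0.2 -0.2] w 85.4
shift cm (now axes) [-31.32   8.5    0.98] | (after-turn axes) [-30.56 -10.94   0.98] norm 32.47 turn [-1.000e-02 -0.000e+00 -3.488e+01]
```

```bash
python3 -m inch '[[[-3.13,0.85,0.1],[0,0,0]],[[-3.13,0.85,0.1],[0,0,0]],[[-3.13,0.85,0.1],[0,0,0]],[[-3.13,0.85,0.1],[0,0,0]],[[-3.13,0.85,0.1],[0,0,0]]]'
python3 -m inch '[[[-3.13,0.85,0.1],[0,0,0]],[[-3.13,0.85,0.1],[0,0,0]],[[-3.13,0.85,0.1],[0,0,0]],[[-3.13,0.85,0.1],[0,0,0]],[[-3.13,0.85,0.1],[0,0,0]]]'
python3 -m inch '[[[0,0,0],[0,0,-6.98]],[[0,0,0],[0,0,-6.98]],[[0,0,0],[0,0,-6.98]],[[0,0,0],[0,0,-6.98]],[[0,0,0],[0,0,-6.98]]]'
python3 -m inch '[[[0,0,0],[0,0,0]],[[0,0,0],[0,0,0]],[[0,0,0],[0,0,0]],[[0,0,0],[0,0,0]],[[0,0,0],[0,0,0]]]'
python3 - <<'E'
from h import *
plan((524,-292,290),(180,0,114.8))
import json
o=arm.get_obs(); im=arm.read_camera('wrist')[:,:,::-1]; cv2.imwrite('pics/d1.png',im)
cv2.imwrite('pics/d1a.png',cv2.resize(im[90:370,200:440],None,fx=2.1,fy=2.1,interpolation=cv2.INTER_CUBIC))
json.dump({k:np.asarray(o[k]).tolist() for k in('position','tool_rot')},open('d1.json','w'))
E
```

```text
time: 3.53
position: [509.1, -131.9, 294.9]
tool_rot: [180.0, -0.0, 79.9]
ft_force: [0.8, -0.6, 0.4]
width: 85.2
time: 3.95
position: [522.9, -293.6, 289.8]
tool_rot: [-180.0, -0.0, 79.9]
ft_force: [0.5, 0.7, 0.9]
width: 85.2
time: 4.37
position: [522.9, -292.1, 289.7]
tool_rot: [-180.0, -0.0, 115.1]
ft_force: [0.4, -0.5, 1.0]
width: 85.3
time: 4.78
position: [523.1, -291.8, 289.9]
tool_rot: [-180.0, 0.0, 114.6]
ft_force: [0.6, 0.9, 0.6]
width: 85.4
t 4.78 pos [ 523.1 -291.8  289.9] rot [-180.     0.   114.6] F [0.6 0.9 0.6] w 85.4
shift cm (now axes) [-0.05  0.07 -0.01] | (after-turn axes) [-0.05  0.07 -0.01] norm 0.09 turn [-0.01  0.   -0.24]
```

View pics/d1a.png

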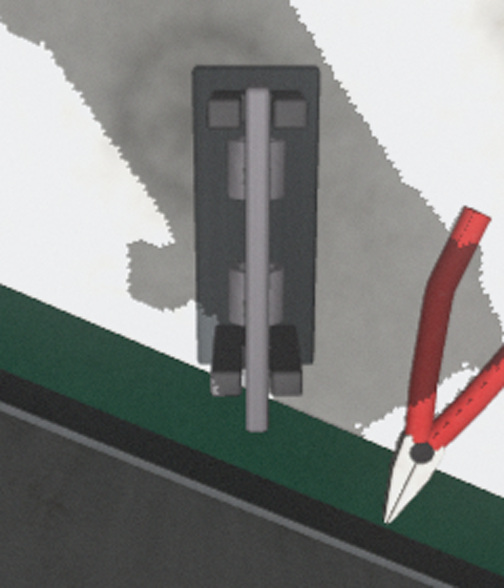

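View pics/d1.png

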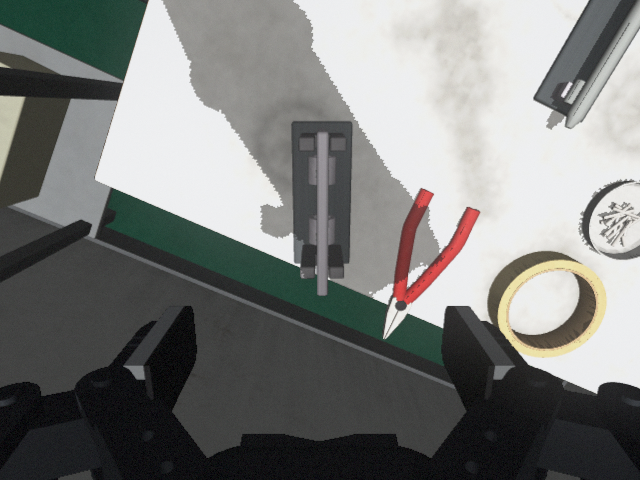

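Run:
```python
from h import *
import json
o=json.load(open('d1.json')); ct=T_of('wrist',{k:np.array(v) for k,v in o.items()})
f=lambda x,y,z: onz('wrist',200+x/2.1,90+y/2.1,z,ct)[:2]
a,b=f(257.5,88,82),f(256.5,431,82); print(a,b,(a+b)/2,np.linalg.norm(a-b),np.degrees(np.arctan2(*(a-b)[::-1])))
print('thick',np.linalg.norm(f(245.5,250,82)-f(269,250,82)))
m=(a+b)/2
# contact: fingertips at z ~ 20+36=56 -> TCP z = 56+73
plan((m[0],m[1],132),(180,0,np.degrees(np.arctan2(*(a-b)[::-1]))))
```

```text
[ 500.48320413 -238.30308794] [ 547.94534784 -342.42687069] [ 524.21427598 -290.36497931] 114.43084033414009 114.504648269433
thick 7.5718647543997415
t 4.83 pos [ 523.1 -291.8  289.8] rot [-180.    -0.   114.6] F [ 0.5 -0.1 -1. ] w 85.7
shift cm (now axes) [ 0.08  0.16 15.78] | (after-turn axes) [ 0.08  0.16 15.78] norm 15.78 turn [-0.01 -0.    0.08]
```

```bash
python3 -m inch '[[[0.04,0.08,3.2],[0,0,0]],[[0.04,0.08,3.2],[0,0,0]],[[0,0,3.2],[0,0,0]],[[0,0,3.2],[0,0,0]],[[0,0,3.1],[0,0,0]]]'
python3 -m inch '[[[0,0,0],[0,0,0]],[[0,0,0],[0,0,0]],[[0,0,0],[0,0,0]],[[0,0,0],[0,0,0]],[[0,0,0],[0,0,0]]]' 1 60
python3 -m inch '[[[0,0,0],[0,0,0]],[[0,0,0],[0,0,0]],[[0,0,0],[0,0,0]],[[0,0,0],[0,0,0]],[[0,0,0],[0,0,0]]]'
python3 -m inch '[[[0,0,0],[0,0,0]],[[0,0,0],[0,0,0]],[[0,0,0],[0,0,0]],[[0,0,0],[0,0,0]],[[0,0,0],[0,0,0]]]'
```

```text
time: 5.25
position: [524.2, -290.3, 129.6]
tool_rot: [180.0, 0.0, 114.6]
ft_force: [1.2, -0.7, -0.2]
width: 85.4
time: 5.67
position: [525.1, -291.1, 133.0]
tool_rot: [179.9, 0.2, 114.6]
ft_force: [-0.6, -0.1, 0.4]
width: 25.5
time: 6.08
position: [524.9, -290.8, 132.5]
tool_rot: [179.9, 0.1, 114.6]
ft_force: [-1.3, 2.1, 6.9]
width: 6.6
time: 6.5
position: [524.9, -290.8, 132.5]
tool_rot: [179.9, 0.1, 114.6]
ft_force: [0.3, 0.5, 5.6]
width: 6.5
```

```bash
python3 -m inch '[[[0,0,-0.5],[0,0,0]],[[0,0,-1.5],[0,0,0]],[[0,0,-2.5],[0,0,0]],[[0,0,-3],[0,0,0]],[[0,0,-2.5],[0,0,0]]]'
python3 -m inch '[[[0,0,-2],[0,0,0]],[[0,0,-1],[0,0,0]],[[0,0,0],[0,0,0]],[[0,0,0],[0,0,0]],[[0,0,0],[0,0,0]]]'
python3 - <<'E'
from h import *
u=np.array([.1642,.9864]);h=np.array([514.4,129.7])
plan((h[0],h[1],255),(180,0,80.55))
im=arm.read_camera('wrist')[:,:,::-1]; cv2.imwrite('pics/e1.png',im)
im=arm.read_camera('side')[:,:,::-1]; cv2.imwrite('pics/e2.png',cv2.resize(im[130:330,240:480],None,fx=3,fy=3))
E
```

```text
time: 6.92
position: [523.9, -290.5, 232.8]
tool_rot: [-180.0, 0.0, 114.6]
ft_force: [0.9, -0.4, -1.9]
width: 7.1
time: 7.33
position: [523.5, -290.0, 259.4]
tool_rot: [-179.9, -0.1, 114.6]
ft_force: [0.2, -0.1, -2.0]
width: 6.9
t 7.33 pos [ 523.5 -290.   259.4] rot [-1.799e+02 -1.000e-01  1.146e+02] F [ 0.2 -0.1 -2. ] w 6.9
shift cm (now axes) [38.53 16.67  0.49] | (after-turn axes) [41.26 -7.79  0.44] norm 41.99 turn [-0.12 -0.09 34.09]
```

View pics/e1.png

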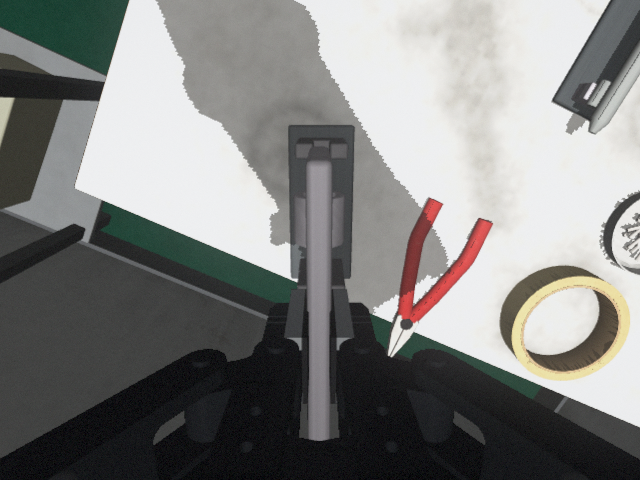

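View pics/e2.png

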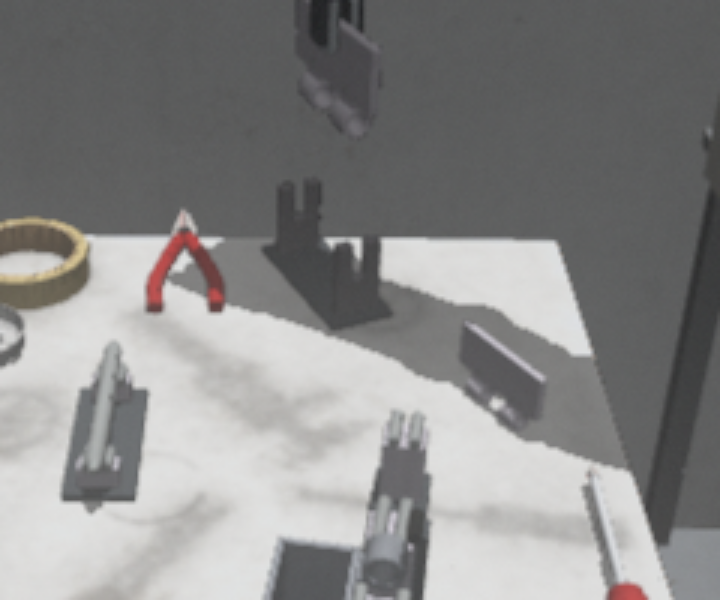

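Run:
```python
from h import *
c=arm.get_calibration('wrist');H=c['hand_eye']
im=cv2.imread('pics/e1.png'); cv2.imwrite('pics/e1a.png',cv2.resize(im[140:450,270:370],None,fx=1.9,fy=1.9))
for zt in (48.5,50.5,52.5):
  r=[]
  for u,v in ((319,160),(319.5,438)):
    d=H[:3,:3]@und('w',u,v,c); r.append(H[:3,3]+d*(zt-H[2,3])/d[2])
  print(zt,r[0][:2],r[1][:2],((r[0]+r[1])/2)[:2],r[0][0]-r[1][0])
```

```text
48.5 [58.7880747 -0.654509 ] [-35.64556578  -0.52507945] [11.57125446 -0.58979423] 94.4336404755143
50.5 [58.5547731  -0.65421162] [-37.48064458  -0.5225867 ] [10.53706426 -0.58839916] 96.03541768464612
52.5 [58.3214715  -0.65391425] [-39.31572339  -0.52009395] [ 9.50287406 -0.5870041 ] 97.63719489377789
```

View pics/e1a.png

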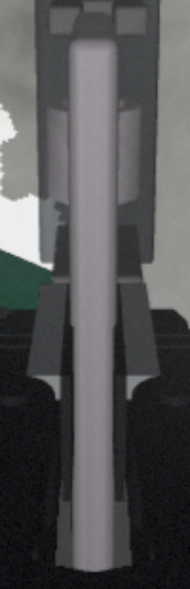

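Run:
```python
from h import *
a=R.from_euler('xyz',(180,0,80.55),degrees=True)*R.from_rotvec((-8,0,0),degrees=True)
e=a.as_euler('xyz',degrees=True);print(e)
plan((499.4,131.6,240),(180,0,80.55))
```

```text
[172.     0.    80.55]
t 7.43 pos [ 523.6 -290.1  259.2] rot [-1.799e+02 -1.000e-01  1.146e+02] F [ 1.3  0.3 -1.8] w 7.0
shift cm (now axes) [39.34 15.39  1.99] | (after-turn axes) [41.2  -9.31  1.92] norm 42.28 turn [-0.14 -0.1  34.09]
```

```bash
python3 -m inch '[[[1.3,0.5,0],[0,0,0]],[[2.6,1.0,0],[0,0,0]],[[2.6,1.0,0],[0,0,0]],[[2.6,1.0,0],[0,0,0]],[[2.6,1.0,0],[0,0,0]]]'
python3 -m inch '[[[2.6,1.0,0],[0,0,0]],[[2.6,1.0,0],[0,0,0]],[[2.6,1.0,0],[0,0,0]],[[2.6,1.0,0],[0,0,0]],[[2.6,1.0,0],[0,0,0]]]'
python3 -m inch '[[[2.6,1.05,0],[0,0,0]],[[2.6,1.05,0],[0,0,0]],[[2.6,1.05,0],[0,0,0]],[[2.6,1.05,0],[0,0,0]],[[2.6,1.05,0],[0,0,0]]]'
python3 -m inch '[[[1.0,0.4,0],[0,0,5]],[[0.5,0.2,0],[0,0,6]],[[0,0,0],[0,0,6]],[[0,0,0],[0,0,6]],[[0,0,0],[0,0,6]]]'
python3 -m inch '[[[0,0,0],[-4,0,5]],[[0,0,0],[-4,0,0]],[[0,0,0],[0,0,0]],[[0,0,0],[0,0,0]],[[0,0,0],[0,0,0]]]'
python3 - <<'E'
from h import *
plan((499.4,131.6,235),(172,0,80.55))
E
```

```text
time: 7.85
position: [515.6, -163.2, 260.1]
tool_rot: [-179.9, -0.1, 114.6]
ft_force: [-0.1, 0.4, -1.8]
width: 6.6
time: 8.27
position: [506.6, -24.2, 260.3]
tool_rot: [-179.9, -0.0, 114.7]
ft_force: [0.1, 0.3, -1.7]
width: 6.8
time: 8.68
position: [499.9, 115.7, 260.3]
tool_rot: [-179.9, -0.0, 114.7]
ft_force: [1.8, -0.6, -2.9]
width: 6.5
time: 9.1
position: [499.8, 130.8, 260.2]
tool_rot: [-179.9, 0.0, 85.4]
ft_force: [-0.1, 0.1, -2.8]
width: 6.6
time: 9.52
position: [500.5, 130.3, 260.8]
tool_rot: [172.1, -0.2, 80.7]
ft_force: [0.6, 0.9, -1.6]
width: 6.8
t 9.52 pos [500.5 130.3 260.8] rot [172.1  -0.2  80.7] F [ 0.6  0.9 -1.6] w 6.8
shift cm (now axes) [ 0.1  -0.48  2.54] | (after-turn axes) [ 0.11 -0.48  2.54] norm 2.58 turn [-0.13 -0.19  0.14]
```

```bash
python3 -m inch '[[[0.1,-0.2,1.0],[0,0,0]],[[0,-0.3,1.5],[0,0,0]],[[0,-0.2,1.5],[0,0,0]],[[0,-0.2,1.5],[0,0,0]],[[0,-0.1,0.5],[0,0,0]]]'
python3 - <<'E'
from h import *
plan((499.4,131.6,173.4),(172,0,80.55))
im=arm.read_camera('wrist')[:,:,::-1]; cv2.imwrite('pics/f1.png',im)
im=arm.read_camera('side')[:,:,::-1]; cv2.imwrite('pics/f2.png',cv2.resize(im[200:440,260:460],None,fx=2.5,fy=2.5))
im=arm.read_camera('top')[:,:,::-1]; cv2.imwrite('pics/f3.png',cv2.resize(im[220:360,140:340],None,fx=3.5,fy=3.5))
E
```

```text
time: 9.93
position: [499.0, 130.9, 198.1]
tool_rot: [172.2, -0.1, 80.6]
ft_force: [-0.6, -0.0, -1.6]
width: 6.5
t 9.93 pos [499.  130.9 198.1] rot [ 1.722e+02 -1.000e-01  8.060e+01] F [-0.6 -0.  -1.6] w 6.5
shift cm (now axes) [ 0.07 -0.31  2.45] | (after-turn axes) [ 0.07 -0.32  2.45] norm 2.47 turn [-0.22 -0.1   0.06]
```

View pics/f1.png

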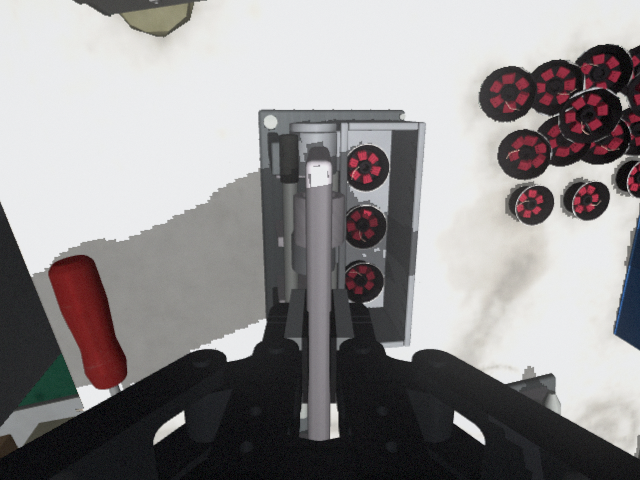

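View pics/f2.png

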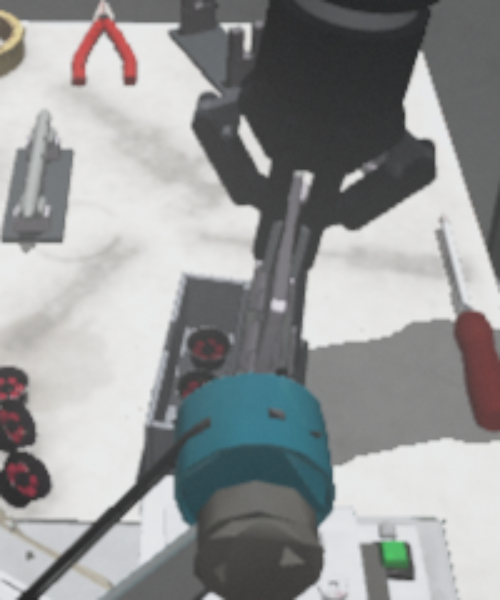

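View pics/f3.png

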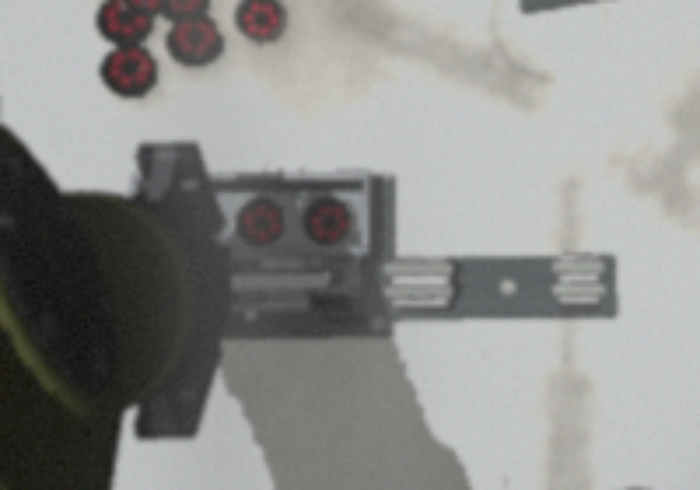

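Run:
```python
from h import *
u=np.array([.1642,.9864]);n=np.array([.9864,-.1642]);h=np.array([514.4,129.7])
ct=T_of('wrist')
for y,x,z in ((60,0,73.5),(40,0,73.5),(64,58-36,58),(64,22+36,58),(0,0,73.5),(60,11.5,62),(60,-11.5,62)):
    p=h+u*y+n*x; print((x,y,z),np.round(proj('wrist',(*p,z),ct),1))
im=cv2.imread('pics/f1.png'); cv2.imwrite('pics/f1a.png',cv2.resize(im[100:350,250:430],None,fx=2.4,fy=2.4,interpolation=cv2.INTER_CUBIC))
```

```text
(0, 60, 73.5) [313.6 134.4]
(0, 40, 73.5) [313.7 178. ]
(22, 64, 58) [353.6 124. ]
(58, 64, 58) [423.2 123.7]
(0, 0, 73.5) [314.  258.2]
(11.5, 60, 62) [334.1 132.8]
(-11.5, 60, 62) [286.8 133.2]
```

View pics/f1a.png

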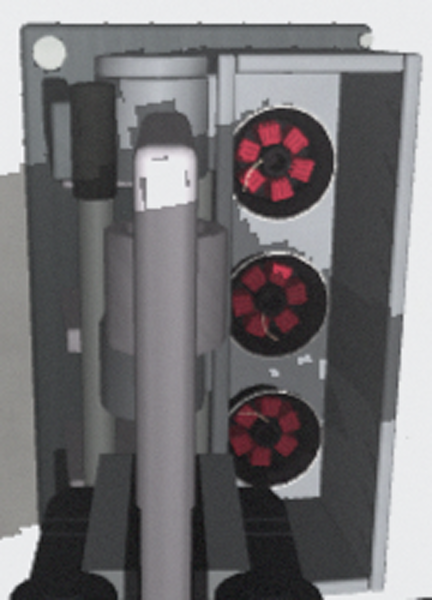

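Run:
```python
from h import *
u=np.array([.1642,.9864]);n=np.array([.9864,-.1642]);h=np.array([514.4,129.7])
# lid knuckle silhouette f1a: left 104,right 226 at row~290 ; end row 222
for z in (90,94,97):
  for x,y in ((165,222),(104,290),(226,290)):
    q=onz('wrist',250+x/2.4,100+y/2.4,z)[:2]-h; print(z,(x,y),'y',round(q@u,1),'x',round(q@n,1))
```

```text
90 (165, 222) y 36.2 x 0.1
90 (104, 290) y 23.9 x -11.2
90 (226, 290) y 23.1 x 11.6
94 (165, 222) y 37.0 x -0.5
94 (104, 290) y 24.9 x -11.5
94 (226, 290) y 24.1 x 10.8
97 (165, 222) y 37.6 x -0.9
97 (104, 290) y 25.7 x -11.7
97 (226, 290) y 24.9 x 10.2
```

```bash
python3 -m inch '[[[0,-0.08,0.6],[0,0,0]],[[0,-0.06,0.6],[0,0,0]],[[0,-0.06,0.5],[0,0,0]],[[0,-0.04,0.3],[0,0,0]],[[0,-0.02,0.15],[0,0,0]]]'
python3 -m inch '[[[0,-0.01,0.1],[0,0,0]],[[0,-0.01,0.1],[0,0,0]],[[0,0,0],[0,0,0]],[[0,0,0],[0,0,0]],[[0,0,0],[0,0,0]]]'
```

```text
time: 10.5
position: [499.6, 131.2, 177.9]
tool_rot: [172.0, -0.2, 80.6]
ft_force: [-0.4, -0.3, -1.8]
width: 6.7
time: 10.92
position: [500.0, 131.2, 176.6]
tool_rot: [172.0, -0.2, 80.6]
ft_force: [0.7, 0.3, -1.8]
width: 6.8
```

```bash
python3 -m inch '[[[0,-0.01,0.1],[0,0,0]],[[0,-0.01,0.1],[0,0,0]],[[0,0,0],[0,0,0]],[[0,0,0],[0,0,0]],[[0,0,0],[0,0,0]]]'
python3 -m inch '[[[0,-0.01,0.1],[0,0,0]],[[0,-0.01,0.1],[0,0,0]],[[0,0,0],[0,0,0]],[[0,0,0],[0,0,0]],[[0,0,0],[0,0,0]]]'
```

```text
time: 11.33
position: [500.0, 131.2, 174.4]
tool_rot: [172.0, -0.2, 80.6]
ft_force: [0.2, -0.1, -2.8]
width: 6.9
time: 11.75
position: [499.6, 131.4, 172.8]
tool_rot: [172.0, -0.2, 80.7]
ft_force: [-3.7, 0.8, 6.4]
width: 6.7
```

```bash
python3 -m inch '[[[0,0,0.05],[0,0,0]],[[0,0,0],[0,0,0]],[[0,0,0],[0,0,0]],[[0,0,0],[0,0,0]],[[0,0,0],[0,0,0]]]'
python3 - <<'E'
from h import *
u=np.array([.1642,.9864]);n=np.array([.9864,-.1642]);h=np.array([514.4,129.7])
im=arm.read_camera('wrist')[:,:,::-1]; cv2.imwrite('pics/g1.png',im)
cv2.imwrite('pics/g1a.png',cv2.resize(im[100:350,250:430],None,fx=2.4,fy=2.4,interpolation=cv2.INTER_CUBIC))
E
```

```text
time: 12.17
position: [499.6, 131.4, 172.7]
tool_rot: [172.0, -0.2, 80.6]
ft_force: [-5.5, 0.1, 11.0]
width: 6.5
```

View pics/g1a.png

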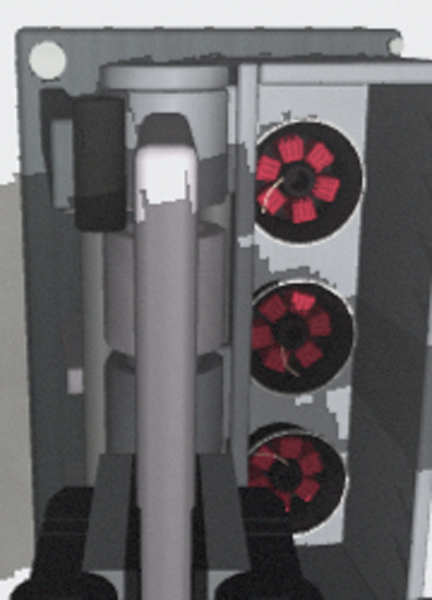

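```bash
python3 -m inch '[[[0,0,-0.08],[0,0,0]],[[0,0,0],[0,0,0]],[[0,0,0],[0,0,0]],[[0,0,0],[0,0,0]],[[0,0,0],[0,0,0]]]'
python3 -m inch '[[[0,0,0],[0,0,0]],[[0,0,0],[0,0,0]],[[0,0,0],[0,0,0]],[[0,0,0],[0,0,0]],[[0,0,0],[0,0,0]]]' 0.7
python3 - <<'E'
from h import *
print(arm.get_obs()['width'])
im=arm.read_camera('wrist')[:,:,::-1]; cv2.imwrite('pics/g2.png',im)
cv2.imwrite('pics/g2a.png',cv2.resize(im[100:350,250:430],None,fx=2.4,fy=2.4,interpolation=cv2.INTER_CUBIC))
E
```

```text
time: 12.63
position: [499.6, 131.4, 172.8]
tool_rot: [172.0, -0.2, 80.7]
ft_force: [-4.8, 1.8, 7.0]
width: 6.7
time: 13.05
position: [500.3, 131.1, 172.6]
tool_rot: [172.0, -0.2, 80.6]
ft_force: [-0.5, 0.2, -1.0]
width: 25.3
25.334793428550714
```

View pics/g2a.png

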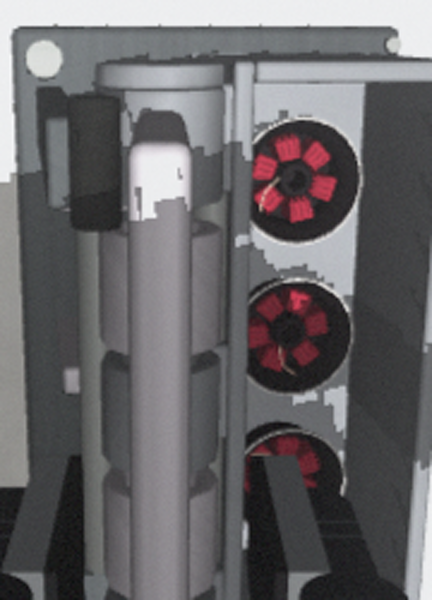

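```bash
python3 -m inch '[[[0,0,0],[0,0,0]],[[0,0,0],[0,0,0]],[[0,0,-0.5],[0,0,0]],[[0,0,-1.5],[0,0,0]],[[0,0,-2.5],[0,0,0]]]' 0.4
python3 -m inch '[[[0,0,-3],[0,0,0]],[[0,0,-3.5],[0,0,0]],[[0,0,-2],[4,0,0]],[[0,0,0],[4,0,0]],[[0,0,0],[0,0,0]]]'
python3 - <<'E'
from h import *
plan((670.1,-93.3,240),(180,0,89.7))
im=arm.read_camera('wrist')[:,:,::-1]; cv2.imwrite('pics/g3.png',im)
im=arm.read_camera('side')[:,:,::-1]; cv2.imwrite('pics/g4.png',cv2.resize(im[200:440,260:460],None,fx=2.5,fy=2.5))
E
```

```text
time: 13.52
position: [492.9, 131.7, 216.2]
tool_rot: [172.2, -0.0, 80.6]
ft_force: [-0.4, 0.7, -0.2]
width: 51.0
time: 13.93
position: [483.5, 133.7, 303.3]
tool_rot: [180.0, -0.3, 80.6]
ft_force: [0.7, 0.1, -1.2]
width: 51.3
t 13.93 pos [483.5 133.7 303.3] rot [180.   -0.3  80.6] F [ 0.7  0.1 -1.2] w 51.3
shift cm (now axes) [-19.38  22.11   6.25] | (after-turn axes) [-22.6   18.78   6.33] norm 30.05 turn [ 0.07 -0.28 -9.09]
```

View pics/g3.png

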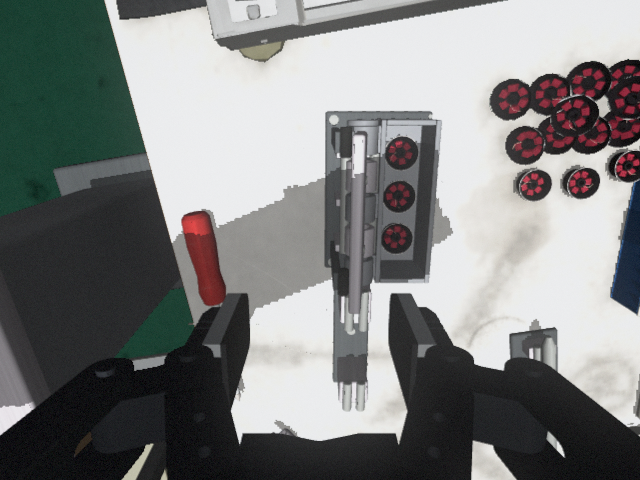

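View pics/g4.png

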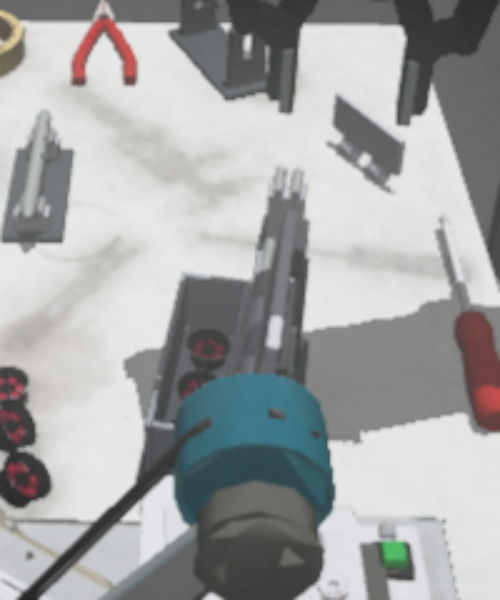

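```bash
python3 -m inch '[[[-2.42,2.76,0.5],[0,0,0]],[[-2.42,2.76,0.5],[0,0,0]],[[-2.42,2.76,0.5],[0,0,0]],[[-2.42,2.76,0.5],[0,0,0]],[[-2.42,2.76,0.5],[0,0,0]]]' 
python3 -m inch '[[[-2.42,2.76,0.5],[0,0,0]],[[-2.42,2.76,0.5],[0,0,0]],[[-2.42,2.76,0.5],[0,0,0]],[[0,0,1],[0,0,-4.5]],[[0,0,1],[0,0,-4.6]]]' 
python3 -m inch '[[[0,0,0],[0,0,0]],[[0,0,0],[0,0,0]],[[0,0,0],[0,0,0]],[[0,0,0],[0,0,0]],[[0,0,0],[0,0,0]]]'
python3 - <<'E'
from h import *
plan((670.1,-93.3,86),(180,0,89.7))
import json
o=arm.get_obs(); im=arm.read_camera('wrist')[:,:,::-1]; cv2.imwrite('pics/i1.png',im)
json.dump({k:np.asarray(o[k]).tolist() for k in('position','tool_rot')},open('i1.json','w'))
E
```

```text
time: 14.45
position: [598.8, -9.2, 274.6]
tool_rot: [-180.0, -0.1, 80.7]
ft_force: [0.8, -0.5, 0.4]
width: 51.2
time: 14.87
position: [668.6, -95.9, 238.5]
tool_rot: [-180.0, -0.0, 89.7]
ft_force: [-0.2, -0.1, 0.2]
width: 51.3
time: 15.28
position: [668.7, -92.5, 241.6]
tool_rot: [179.9, -0.2, 89.7]
ft_force: [0.4, -0.6, -0.2]
width: 51.8
t 15.28 pos [668.7 -92.5 241.6] rot [179.9  -0.2  89.7] F [ 0.4 -0.6 -0.2] w 51.8
shift cm (now axes) [-0.12  0.12 15.56] | (after-turn axes) [-0.08  0.14 15.56] norm 15.56 turn [ 0.1  -0.15  0.01]
```

View pics/i1.png

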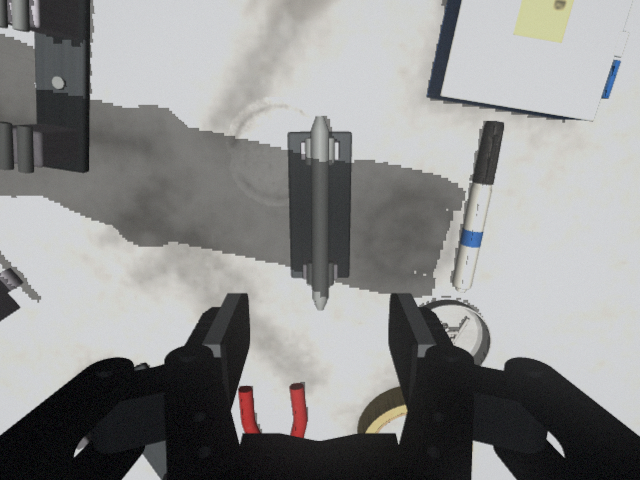

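Run:
```python
from h import *
import json
o=json.load(open('i1.json')); ct=T_of('wrist',{k:np.array(v) for k,v in o.items()})
a,b=[onz('wrist',u,v,32,ct)[:2] for u,v in((320,116),(320.3,310))]
print(a,b,(a+b)/2,np.linalg.norm(a-b),np.degrees(np.arctan2(*(a-b)[::-1])))
```

```text
[669.67590565 -24.3970647 ] [ 669.24622456 -161.15568833] [669.4610651  -92.77637651] 136.7592986348906 89.81998333059293
```

```bash
python3 -m inch '[[[-0.02,0.08,3.9],[0,0,0]],[[-0.03,0,3.9],[0,0,0]],[[0,0,3.9],[0,0,0]],[[0,0,2.6],[0,0,0]],[[0,0,1.2],[0,0,0]]]'
python3 -m inch '[[[0,0,0],[0,0,0]],[[0,0,0],[0,0,0]],[[0,0,0],[0,0,0]],[[0,0,0],[0,0,0]],[[0,0,0],[0,0,0]]]' 1 50
python3 -m inch '[[[0,0,0],[0,0,0]],[[0,0,0],[0,0,0]],[[0,0,0],[0,0,0]],[[0,0,0],[0,0,0]],[[0,0,0],[0,0,0]]]'
```

```text
time: 15.75
position: [667.5, -92.3, 82.0]
tool_rot: [-179.7, -0.2, 89.7]
ft_force: [-0.3, -0.6, 0.4]
width: 51.2
time: 16.17
position: [669.7, -93.4, 88.3]
tool_rot: [179.9, -0.1, 89.7]
ft_force: [-4.6, 0.6, 7.4]
width: 10.1
time: 16.58
position: [669.7, -93.4, 88.3]
tool_rot: [179.9, -0.1, 89.7]
ft_force: [-4.1, 0.5, 7.0]
width: 10.2
```

```bash
python3 -m inch '[[[0,0,-1],[0,0,0]],[[0,0,-3],[0,0,0]],[[0,0,-4],[0,0,0]],[[0,0,-3],[0,0,0]],[[0,0,-1],[0,0,0]]]'
python3 -m inch '[[[0,0,0],[0,0,4.5]],[[0,0,0],[0,0,4.7]],[[0,0,0],[0,0,0]],[[0,0,0],[0,0,0]],[[0,0,0],[0,0,0]]]'
python3 - <<'E'
from h import *
plan((492.4,-2.5,206),(180,0,80.55))
im=arm.read_camera('wrist')[:,:,::-1]; cv2.imwrite('pics/j1.png',im)
E
```

```text
time: 17.0
position: [671.8, -94.2, 213.2]
tool_rot: [179.4, -0.1, 89.7]
ft_force: [2.0, -1.4, -0.7]
width: 9.9
time: 17.42
position: [669.4, -93.3, 205.9]
tool_rot: [180.0, -0.2, 80.7]
ft_force: [-0.2, -0.4, -1.1]
width: 10.4
t 17.42 pos [669.4 -93.3 205.9] rot [180.   -0.2  80.7] F [-0.2 -0.4 -1.1] w 10.4
shift cm (now axes) [ 6.100e+00 -1.893e+01  1.000e-02] | (after-turn axes) [ 6.050e+00 -1.895e+01 -1.000e-02] norm 19.89 turn [ 0.   -0.17  0.14]
```

View pics/j1.png

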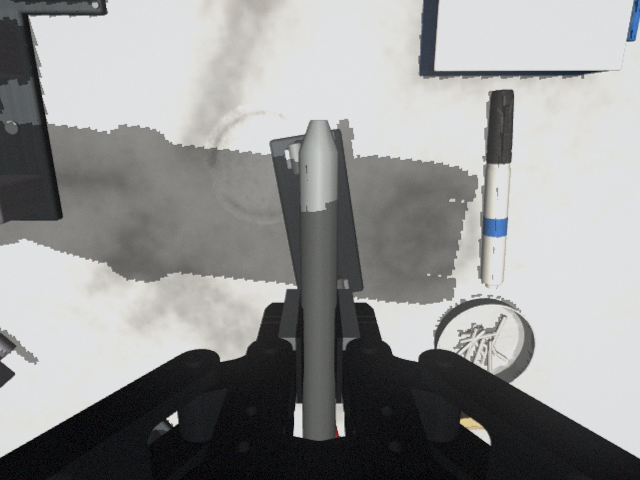

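Run:
```python
from h import *
c=arm.get_calibration('wrist');H=c['hand_eye']
for zt in (54,56,58):
  for u,v in ((317.5,121),(318.5,200),(319,430)):
    d=H[:3,:3]@und('w',u,v,c); r=H[:3,3]+d*(zt-H[2,3])/d[2]; print(zt,(u,v),r.round(1))
g=cv2.imread('pics/j1.png')
for v in (175,200,250,280,420): print(v, g[v,292:346].sum(1)[::1].tolist() if v==250 else '')
```

```text
54 (317.5, 121) [68.8 -0.7 54. ]
54 (318.5, 200) [45.9 -0.5 54. ]
54 (319, 430) [-37.6  -0.3  54. ]
56 (317.5, 121) [68.7 -0.7 56. ]
56 (318.5, 200) [45.5 -0.5 56. ]
56 (319, 430) [-39.3  -0.3  56. ]
58 (317.5, 121) [68.7 -0.7 58. ]
58 (318.5, 200) [45.1 -0.5 58. ]
58 (319, 430) [-41.1  -0.3  58. ]
175 
200 
250 [194, 194, 189, 180, 176, 183, 181, 183, 170, 188, 208, 227, 238, 245, 253, 262, 270, 267, 290, 292, 287, 293, 304, 304, 306, 313, 312, 311, 305, 306, 303, 305, 298, 289, 283, 284, 289, 279, 268, 262, 243, 241, 233, 227, 200, 176, 169, 188, 191, 196, 181, 189, 187, 193]
280 
420
```

```bash
python3 -m inch '[[[0.6,-1.9,0],[0,0,0]],[[1.0,-3.2,0],[0,0,0]],[[1.0,-3.2,0],[0,0,0]],[[1.0,-3.2,0],[0,0,0]],[[1.0,-3.2,0],[0,0,0]]]'
python3 -m inch '[[[1.0,-3.2,0],[0,0,0]],[[0.33,-0.98,0],[0,0,0]],[[0,0,1],[0,0,0]],[[0,0,2],[0,0,0]],[[0,0,2],[0,0,0]]]'
python3 -m inch '[[[0,0,0],[0,0,0]],[[0,0,0],[0,0,0]],[[0,0,0],[0,0,0]],[[0,0,0],[0,0,0]],[[0,0,0],[0,0,0]]]'
python3 - <<'E'
from h import *
plan((492.6,-4.3,118.5),(180,0,80.55))
im=arm.read_camera('wrist')[:,:,::-1]; cv2.imwrite('pics/k1.png',im)
im=arm.read_camera('side')[:,:,::-1]; cv2.imwrite('pics/k2.png',cv2.resize(im[200:400,280:460],None,fx=3,fy=3))
E
```

```text
time: 17.88
position: [530.4, -23.4, 205.8]
tool_rot: [-180.0, -0.2, 80.6]
ft_force: [0.4, 1.7, -1.0]
width: 10.4
time: 18.3
position: [493.8, -3.6, 156.4]
tool_rot: [179.8, -0.2, 80.7]
ft_force: [0.5, 1.1, -1.9]
width: 10.1
time: 18.72
position: [493.5, -3.9, 157.0]
tool_rot: [179.9, -0.2, 80.5]
ft_force: [0.7, 1.6, -0.6]
width: 9.9
t 18.72 pos [493.5  -3.9 157. ] rot [179.9  -0.2  80.5] F [ 0.7  1.6 -0.6] w 9.9
shift cm (now axes) [-0.07 -0.09  3.85] | (after-turn axes) [-0.06 -0.08  3.85] norm 3.85 turn [ 0.09 -0.19 -0.01]
```

View pics/k1.png

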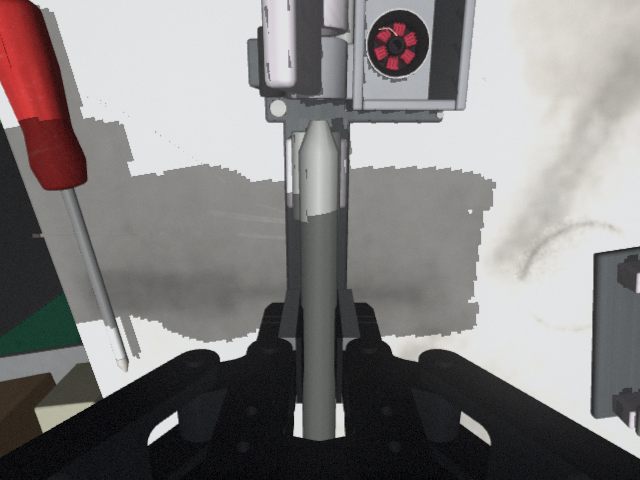

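View pics/k2.png

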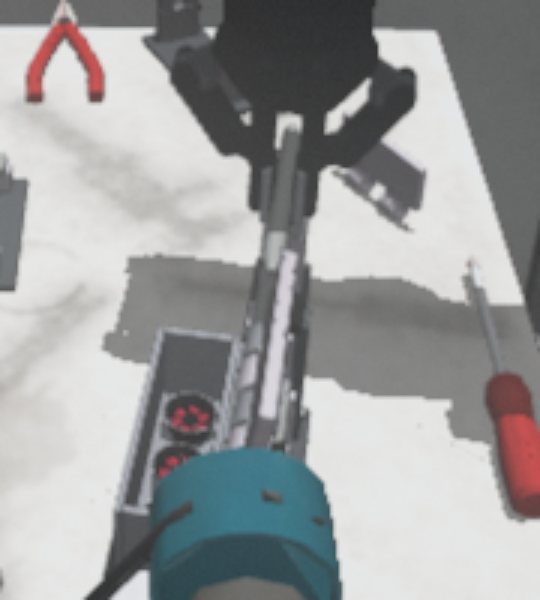

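```bash
python3 -m inch '[[[-0.03,-0.04,0.8],[0,0,0]],[[-0.03,-0.04,1.0],[0,0,0]],[[0,0,1.0],[0,0,0]],[[0,0,0.5],[0,0,0]],[[0,0,0.2],[0,0,0]]]'
python3 -m inch '[[[0,0,0.1],[0,0,0]],[[0,0,0.1],[0,0,0]],[[0,0,0],[0,0,0]],[[0,0,0],[0,0,0]],[[0,0,0],[0,0,0]]]'
```

```text
time: 19.23
position: [491.6, -4.1, 120.0]
tool_rot: [-179.9, -0.2, 80.5]
ft_force: [0.5, 0.1, -0.6]
width: 10.2
time: 19.65
position: [492.2, -4.1, 119.3]
tool_rot: [180.0, -0.2, 80.5]
ft_force: [0.2, 0.2, -0.8]
width: 10.5
```

```bash
python3 -m inch '[[[0,0,0.1],[0,0,0]],[[0,0,0],[0,0,0]],[[0,0,0],[0,0,0]],[[0,0,0],[0,0,0]],[[0,0,0],[0,0,0]]]'
```

```text
time: 20.07
position: [492.3, -4.1, 118.3]
tool_rot: [180.0, -0.2, 80.5]
ft_force: [0.6, -0.2, 3.7]
width: 10.6
```

```bash
python3 -m inch '[[[0,0,0.05],[0,0,0]],[[0,0,0],[0,0,0]],[[0,0,0],[0,0,0]],[[0,0,0],[0,0,0]],[[0,0,0],[0,0,0]]]'
python3 -m inch '[[[0,0,0],[0,0,0]],[[0,0,0],[0,0,0]],[[0,0,0],[0,0,0]],[[0,0,0],[0,0,0]],[[0,0,0],[0,0,0]]]' 0.55
python3 - <<'E'
from h import *
print(arm.get_obs()['width'],arm.get_obs()['ft_force'])
im=arm.read_camera('wrist')[:,:,::-1]; cv2.imwrite('pics/l1.png',im)
E
```

```text
time: 20.48
position: [492.3, -4.1, 118.2]
tool_rot: [179.9, -0.2, 80.5]
ft_force: [-1.4, -0.2, 10.2]
width: 10.1
time: 20.9
position: [491.8, -4.1, 117.3]
tool_rot: [-180.0, -0.2, 80.5]
ft_force: [-0.2, 0.0, 0.3]
width: 38.6
38.592427403964386 [-0.15176689  0.00065966  0.26529841]
```

View pics/l1.png

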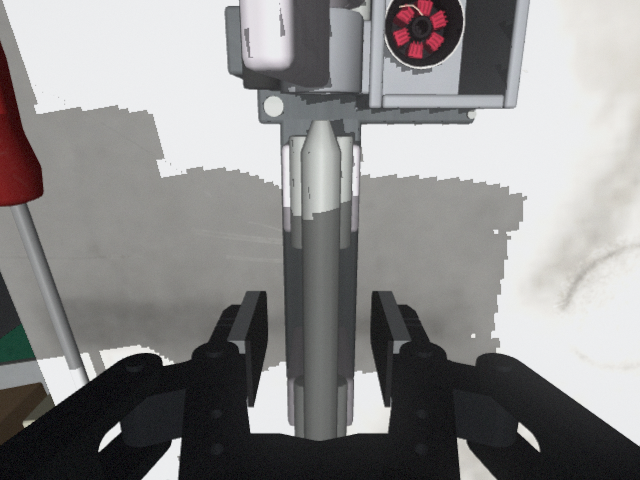

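```bash
python3 -m inch '[[[0,0,-1],[0,0,0]],[[0,0,-2],[0,0,0]],[[0,0,-3],[0,0,0]],[[0,0,-3],[0,0,0]],[[0,0,-1],[0,0,0]]]'
python3 -m inch '[[[-2,0,0],[0,0,0]],[[-3,0,0],[0,0,0]],[[-3,0,0],[0,0,0]],[[-2,0,0],[0,0,0]],[[0,0,0],[0,0,0]]]' 1 60
python3 - <<'E'
from h import *
print(arm.tip_extent)
u=np.array([.1642,.9864]);h=np.array([514.4,129.7])
t=h-234*u; print(t)
plan((*t,134),(180,0,80.55))
import json
o=arm.get_obs(); im=arm.read_camera('wrist')[:,:,::-1]; cv2.imwrite('pics/m1.png',im)
json.dump({k:np.asarray(o[k]).tolist() for k in('position','tool_rot')},open('m1.json','w'))
E
```

```text
time: 21.37
position: [493.1, -4.8, 221.0]
tool_rot: [179.8, -0.2, 80.5]
ft_force: [0.2, -0.0, -0.2]
width: 38.6
time: 21.78
position: [474.3, -107.8, 217.5]
tool_rot: [180.0, -0.0, 80.2]
ft_force: [0.1, -0.3, -0.7]
width: -0.1
72.6
[ 475.9772 -101.1176]
t 21.78 pos [ 474.3 -107.8  217.5] rot [180.   -0.   80.2] F [ 0.1 -0.3 -0.7] w -0.1
shift cm (now axes) [0.68 0.04 8.35] | (after-turn axes) [0.68 0.05 8.35] norm 8.38 turn [ 0.02 -0.04 -0.37]
```

View pics/m1.png

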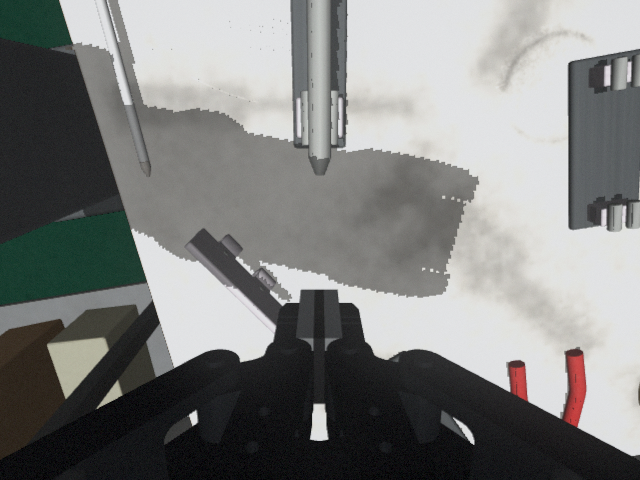

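Run:
```python
from h import *
import json
o=json.load(open('m1.json')); ct=T_of('wrist',{k:np.array(v) for k,v in o.items()})
u=np.array([.1642,.9864]);n=np.array([.9864,-.1642]);h=np.array([514.4,129.7])
for a,b in((319.5,174),(318.5,60),(316,20)):
  q=onz('wrist',a,b,62,ct)[:2]; print(q,'y',(q-h)@u,'x',(q-h)@n)
c=arm.get_calibration('wrist');H=c['hand_eye']
for p in((300,292),(339,292),(319,292)):
    d=H[:3,:3]@und('w',*p,c); r=H[:3,3]+d*(72.6-H[2,3])/d[2]; print(r)
```

```text
[481.01349572 -69.73020215] y -202.20001540416882 x -0.1860086274999677
[490.19820564 -13.76719579] y -145.48997656078623 x -0.3153364087432943
[492.08807598   4.18040882] y -127.47614266062595 x -1.3981649847785957
[ 7.49446526 -7.29733278 72.6       ]
[ 7.48496059  7.0507091  72.6       ]
[ 7.4898348  -0.30728919 72.6       ]
```

```bash
python3 -m inch '[[[0,0.05,2.5],[0,0,0.35]],[[0,0,3],[0,0,0]],[[0,0,2],[0,0,0]],[[0,0,0.8],[0,0,0]],[[0,0,0],[0,0,0]]]'
python3 -m inch '[[[0.5,0,0],[0,0,0]],[[0.5,0,0],[0,0,0]],[[0,0,0],[0,0,0]],[[0,0,0],[0,0,0]],[[0,0,0],[0,0,0]]]'
python3 -c "
from h import *
u=np.array([.1642,.9864]);n=np.array([.9864,-.1642]);h=np.array([514.4,129.7])
p=arm.get_obs()['position'];print('y',(p[:2]-h)@u,'x',(p[:2]-h)@n,p[2])"
```

```text
time: 22.25
position: [475.3, -101.7, 132.6]
tool_rot: [-179.8, -0.2, 80.3]
ft_force: [0.9, 0.1, 0.1]
width: 0.0
time: 22.67
position: [478.1, -92.9, 135.0]
tool_rot: [179.9, -0.2, 80.2]
ft_force: [0.6, -0.1, -0.3]
width: 0.4
y -225.4784289939089 x 0.7854155917354356 135.0198560007096
```

```bash
python3 -m inch '[[[0.2,-0.06,0.2],[0,0,-0.35]],[[0.3,0,0],[0,0,0]],[[0.3,0,0],[0,0,0]],[[0,0,0],[0,0,0]],[[0,0,0],[0,0,0]]]'
python3 -m inch '[[[0.3,0,0],[0,0,0]],[[0.3,0,0],[0,0,0]],[[0.3,0,0],[0,0,0]],[[0.3,0,0],[0,0,0]],[[0.3,0,0],[0,0,0]]]'
python3 -m inch '[[[0.3,0,0],[0,0,0]],[[0.3,0,0],[0,0,0]],[[0.3,0,0],[0,0,0]],[[0.3,0,0],[0,0,0]],[[0.3,0,0],[0,0,0]]]'
python3 - <<'E'
from h import *
u=np.array([.1642,.9864]);n=np.array([.9864,-.1642]);h=np.array([514.4,129.7])
p=arm.get_obs()['position'];print('y',(p[:2]-h)@u,'x',(p[:2]-h)@n,p[2])
im=arm.read_camera('wrist')[:,:,::-1]; cv2.imwrite('pics/n1.png',im)
E
```

```text
time: 23.08
position: [478.6, -84.7, 132.3]
tool_rot: [-180.0, -0.2, 80.6]
ft_force: [-0.5, -0.2, -1.4]
width: -0.2
time: 23.5
position: [481.0, -69.9, 132.3]
tool_rot: [-180.0, -0.2, 80.5]
ft_force: [-0.4, -0.8, -0.2]
width: -0.3
time: 23.92
position: [483.5, -55.1, 132.4]
tool_rot: [-180.0, -0.2, 80.5]
ft_force: [0.0, -0.9, 0.3]
width: 0.3
y -187.35188754341868 x -0.1672992222186853 132.3629081637275
```

View pics/n1.png

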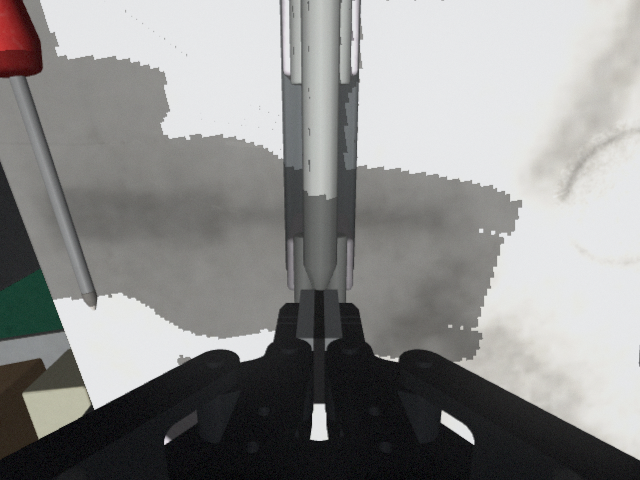

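```bash
python3 -m inch '[[[0.3,0,-0.03],[0,0,0]],[[0.35,0,0],[0,0,0]],[[0.35,0,0],[0,0,0]],[[0.35,0,0],[0,0,0]],[[0.35,0,0],[0,0,0]]]'
python3 -m inch '[[[0.35,0,0],[0,0,0]],[[0.35,0,0],[0,0,0]],[[0.35,0,0],[0,0,0]],[[0.35,0,0],[0,0,0]],[[0.35,0,0],[0,0,0]]]'
```

```text
time: 24.38
position: [486.3, -38.3, 132.7]
tool_rot: [-180.0, -0.2, 80.5]
ft_force: [-0.1, -0.3, 0.0]
width: 0.1
time: 24.8
position: [489.2, -21.1, 132.8]
tool_rot: [-180.0, -0.2, 80.5]
ft_force: [0.1, -0.8, 0.4]
width: -0.0
```

```bash
python3 -m inch '[[[0.35,0,0],[0,0,0]],[[0.35,0,0],[0,0,0]],[[0.35,0,0],[0,0,0]],[[0.35,0,0],[0,0,0]],[[0.35,0,0],[0,0,0]]]'
python3 -m inch '[[[0.35,0,0],[0,0,0]],[[0.35,0,0],[0,0,0]],[[0.35,0,0],[0,0,0]],[[0.35,0,0],[0,0,0]],[[0.35,0,0],[0,0,0]]]'
python3 - <<'E'
from h import *
u=np.array([.1642,.9864]);n=np.array([.9864,-.1642]);h=np.array([514.4,129.7])
p=arm.get_obs()['position'];print('y',(p[:2]-h)@u,'x',(p[:2]-h)@n,p[2])
im=arm.read_camera('wrist')[:,:,::-1]; cv2.imwrite('pics/n2.png',im)
E
```

```text
time: 25.22
position: [492.1, -3.8, 132.9]
tool_rot: [-180.0, -0.2, 80.5]
ft_force: [-0.4, -0.5, -0.5]
width: -0.1
time: 25.63
position: [494.9, 13.5, 132.9]
tool_rot: [-180.0, -0.2, 80.5]
ft_force: [0.6, -0.3, 0.1]
width: 0.2
y -117.80498815098322 x -0.17890842943077195 132.8675423791292
```

View pics/n2.png

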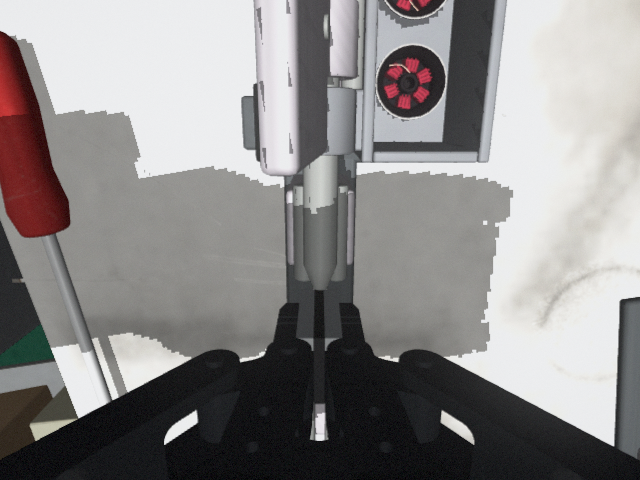

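```bash
python3 -m inch '[[[0.35,0,0],[0,0,0]],[[0.35,0,0],[0,0,0]],[[0.35,0,0],[0,0,0]],[[0.35,0,0],[0,0,0]],[[0.35,0,0],[0,0,0]]]'
python3 -m inch '[[[0.2,0,0],[0,0,0]],[[0.2,0,0],[0,0,0]],[[0.2,0,0],[0,0,0]],[[0.2,0,0],[0,0,0]],[[0.1,0,0],[0,0,0]]]'
```

```text
time: 26.1
position: [497.7, 30.9, 132.9]
tool_rot: [-180.0, -0.2, 80.5]
ft_force: [0.1, -0.4, 0.2]
width: 0.1
time: 26.52
position: [499.3, 39.5, 133.0]
tool_rot: [-180.0, -0.2, 80.5]
ft_force: [-0.1, 0.8, -0.2]
width: -0.4
```

```bash
python3 -m inch '[[[0.1,0,0],[0,0,0]],[[0.1,0,0],[0,0,0]],[[0.1,0,0],[0,0,0]],[[0,0,0],[0,0,0]],[[0,0,0],[0,0,0]]]'
python3 -m inch '[[[0.1,0,0],[0,0,0]],[[0.1,0,0],[0,0,0]],[[0,0,0],[0,0,0]],[[0,0,0],[0,0,0]],[[0,0,0],[0,0,0]]]'
```

```text
time: 26.93
position: [499.7, 42.3, 133.0]
tool_rot: [-180.0, -0.2, 80.5]
ft_force: [-0.1, 0.5, 0.0]
width: 0.1
time: 27.35
position: [500.0, 44.2, 133.0]
tool_rot: [-180.0, -0.2, 80.5]
ft_force: [-0.0, -0.1, 0.3]
width: -0.2
```

```bash
python3 -m inch '[[[0.1,0,0],[0,0,0]],[[0.1,0,0],[0,0,0]],[[0,0,0],[0,0,0]],[[0,0,0],[0,0,0]],[[0,0,0],[0,0,0]]]'
python3 - <<'E'
from h import *
im=arm.read_camera('wrist')[:,:,::-1]; cv2.imwrite('pics/n3.png',im)
E
```

```text
time: 27.77
position: [500.3, 46.1, 133.0]
tool_rot: [-180.0, -0.2, 80.5]
ft_force: [-0.5, -1.1, 0.4]
width: 0.1
```

View pics/n3.png

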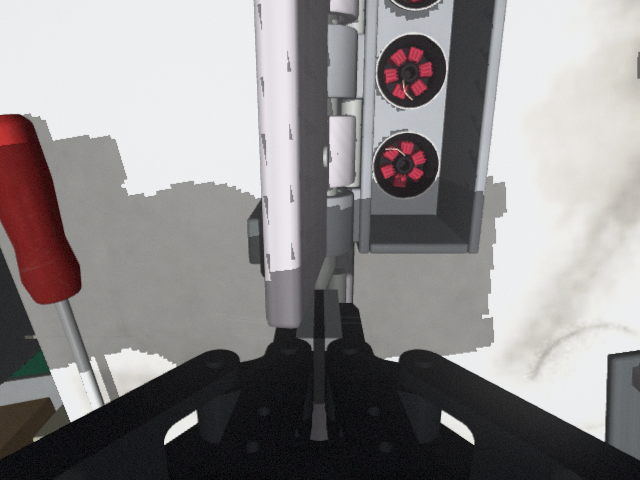

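Run:
```python
from h import *
c=arm.get_calibration('wrist');H=c['hand_eye']
for zt in (10,30,45,60):
  for p in((360,305),(283,325),(320,290)):
    d=H[:3,:3]@und('w',*p,c); r=H[:3,3]+d*(zt-H[2,3])/d[2]; print(p,r.round(1))
```

```text
(360, 305) [33.1  8.2 10. ]
(283, 325) [28.5 -7.9 10. ]
(320, 290) [36.5 -0.1 10. ]
(360, 305) [23.2 10.3 30. ]
(283, 325) [17.4 -9.8 30. ]
(320, 290) [27.5 -0.1 30. ]
(360, 305) [15.8 11.9 45. ]
(283, 325) [  9.2 -11.3  45. ]
(320, 290) [20.7 -0.  45. ]
(360, 305) [ 8.4 13.6 60. ]
(283, 325) [  0.9 -12.7  60. ]
(320, 290) [14.  0. 60.]
```

```bash
python3 -m inch '[[[0.1,0,0],[0,0,0]],[[0.05,0,0],[0,0,0]],[[0,0,0],[0,0,0]],[[0,0,0],[0,0,0]],[[0,0,0],[0,0,0]]]'
```

```text
time: 28.23
position: [500.5, 46.9, 133.0]
tool_rot: [-180.0, -0.1, 80.5]
ft_force: [-0.3, -5.0, 0.5]
width: -0.1
```

```bash
python3 -m inch '[[[0.1,0,0],[0,0,0]],[[0.05,0,0],[0,0,0]],[[0,0,0],[0,0,0]],[[0,0,0],[0,0,0]],[[0,0,0],[0,0,0]]]'
```

```text
time: 28.65
position: [500.5, 47.3, 132.9]
tool_rot: [-180.0, -0.1, 80.4]
ft_force: [-1.0, -7.4, 0.7]
width: -0.2
```

```bash
python3 -m inch '[[[0.1,0,0],[0,0,0]],[[0.1,0,0],[0,0,0]],[[0,0,0],[0,0,0]],[[0,0,0],[0,0,0]],[[0,0,0],[0,0,0]]]'
python3 -m inch '[[[-0.5,0,0],[0,0,0]],[[-1,0,0],[0,0,0]],[[-2,0,0],[0,0,0]],[[-3,0,0],[0,0,0]],[[-3,0,0],[0,0,0]]]'
python3 -m inch '[[[-0.5,0,-2],[0,0,0]],[[0,0,-3],[0,0,0]],[[0,0,-3],[0,0,0]],[[0,0,0],[0,0,0]],[[0,0,0],[0,0,0]]]'
python3 - <<'E'
from h import *
im=arm.read_camera('wrist')[:,:,::-1]; cv2.imwrite('pics/o1.png',im)
u=np.array([.1642,.9864]);n=np.array([.9864,-.1642]);h=np.array([514.4,129.7])
p=arm.get_obs()['position'];print(p,'y',(p[:2]-h)@u,'x',(p[:2]-h)@n,p[2])
for y,z in((-76,62),(-60,62),(-60,73.5),(-76,64.5)): print(y,z,proj('wrist',(*(h+u*y),z)))
cv2.imwrite('pics/o1a.png',cv2.resize(im[0:240,220:440],None,fx=2.5,fy=2.5,interpolation=cv2.INTER_CUBIC))
E
```

```text
time: 29.07
position: [500.6, 47.8, 132.9]
tool_rot: [-180.0, 0.0, 80.4]
ft_force: [-1.8, -12.5, 1.8]
width: -0.2
time: 29.48
position: [485.7, -42.4, 132.7]
tool_rot: [180.0, -0.2, 80.7]
ft_force: [0.3, -0.1, -0.3]
width: 0.3
time: 29.9
position: [485.6, -47.6, 214.2]
tool_rot: [179.8, -0.3, 80.6]
ft_force: [0.4, -0.3, -0.8]
width: -0.1
[484.88156182 -47.37726226 212.98702514] y -179.5159390443566 x -0.040900954845592814 212.9870251389613
-76 62 (np.float64(319.2621969003941), np.float64(41.926204811476254))
-60 62 (np.float64(319.27431789805587), np.float64(4.991437016566181))
-60 73.5 (np.float64(319.3415890837277), np.float64(-1.2089477303944989))
-76 64.5 (np.float64(319.27571518698807), np.float64(41.10892523156099))
```

View pics/o1a.png

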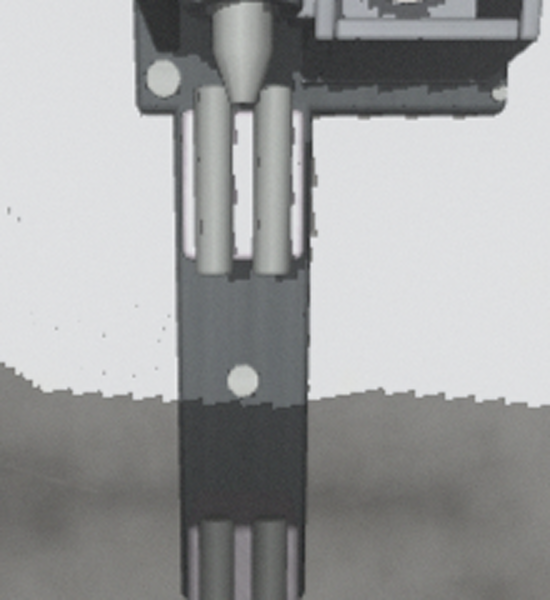

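```bash
python3 -c "
from h import *
plan((469.5,137.2,213),(180,0,80.55))"
```

```text
t 29.95 pos [484.9 -47.4 213. ] rot [179.9  -0.2  80.6] F [-0.6  0.8 -0.5] w 0.2
shift cm (now axes) [17.96 -4.54  0.07] | (after-turn axes) [17.95 -4.55 -0.  ] norm 18.52 turn [ 0.07 -0.24  0.03]
```

```bash
python3 -m inch '[[[1.5,-1.5,0],[0,0,0]],[[3,-1.5,0],[0,0,0]],[[3.5,-1.5,0],[0,0,0]],[[3.5,0,0],[0,0,0]],[[3.5,0,0],[0,0,0]]]'
python3 -m inch '[[[2,0,0],[0,0,0]],[[1,0,0],[0,0,0]],[[0,0,0],[0,0,0]],[[0,0,0],[0,0,0]],[[0,0,0],[0,0,0]]]'
python3 - <<'E'
from h import *
plan((469.5,137.2,178),(180,0,80.55))
im=arm.read_camera('wrist')[:,:,::-1]; cv2.imwrite('pics/q1.png',im)
E
```

```text
time: 30.37
position: [463.5, 109.3, 212.0]
tool_rot: [-179.8, -0.1, 80.6]
ft_force: [0.8, -0.4, 0.1]
width: -0.4
time: 30.78
position: [469.6, 135.2, 212.8]
tool_rot: [-179.9, -0.1, 80.4]
ft_force: [-0.3, -0.7, -0.4]
width: 0.1
t 30.78 pos [469.6 135.2 212.8] rot [-1.799e+02 -1.000e-01  8.040e+01] F [-0.3 -0.7 -0.4] w 0.1
shift cm (now axes) [ 0.19 -0.03  3.48] | (after-turn axes) [ 0.19 -0.04  3.48] norm 3.48 turn [-0.06 -0.09 -0.14]
```

View pics/q1.png

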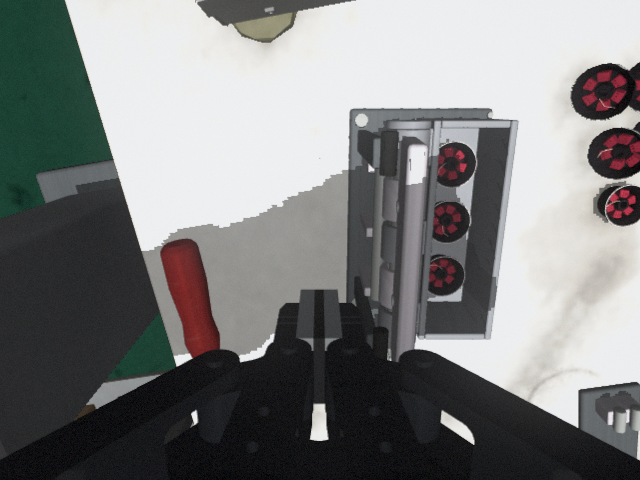

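```bash
python3 -m inch '[[[0.2,0,0.8],[0,0,0]],[[0,0,1.2],[0,0,0]],[[0,0,1.0],[0,0,0]],[[0,0,0.4],[0,0,0]],[[0,0,0],[0,0,0]]]'
python3 -m inch '[[[0,0.4,0],[0,0,0]],[[0,0.4,0],[0,0,0]],[[0,0.4,0],[0,0,0]],[[0,0.4,0],[0,0,0]],[[0,0.4,0],[0,0,0]]]'
python3 -m inch '[[[0,0.4,0],[0,0,0]],[[0,0.4,0],[0,0,0]],[[0,0.4,0],[0,0,0]],[[0,0.4,0],[0,0,0]],[[0,0.4,0],[0,0,0]]]'
```

```text
time: 31.25
position: [469.7, 138.4, 178.2]
tool_rot: [-179.9, -0.1, 80.5]
ft_force: [-0.1, -0.2, -1.8]
width: 0.2
time: 31.67
position: [490.7, 135.9, 179.6]
tool_rot: [180.0, -0.2, 80.5]
ft_force: [-0.5, 0.5, 0.5]
width: 0.4
time: 32.08
position: [510.1, 132.6, 179.2]
tool_rot: [-180.0, -0.2, 80.5]
ft_force: [-0.0, -0.8, -0.7]
width: 0.3
```

```bash
python3 -m inch '[[[0,0.4,0],[0,0,0]],[[0,0.4,0],[0,0,0]],[[0,0.4,0],[0,0,0]],[[0,0.4,0],[0,0,0]],[[0,0.4,0],[0,0,0]]]'
python3 -c "
from h import *
cv2.imwrite('pics/r0.png',arm.read_camera('wrist')[:,:,::-1])"
python3 -m inch '[[[0,0.4,0],[0,0,0]],[[0,0.4,0],[0,0,0]],[[0,0.4,0],[0,0,0]],[[0,0.4,0],[0,0,0]],[[0,0.4,0],[0,0,0]]]'
python3 -m inch '[[[0,0.3,0],[0,0,0]],[[0,0,0],[0,0,0]],[[0,0,0],[0,0,0]],[[0,0,0],[0,0,0]],[[0,0,0],[0,0,0]]]'
python3 - <<'E'
from h import *
cv2.imwrite('pics/r1.png',arm.read_camera('wrist')[:,:,::-1])
E
```

```text
time: 32.5
position: [529.8, 129.3, 179.2]
tool_rot: [-180.0, -0.2, 80.5]
ft_force: [0.0, -0.7, -0.6]
width: 0.4
time: 32.97
position: [549.6, 126.0, 179.2]
tool_rot: [-180.0, -0.2, 80.5]
ft_force: [-0.3, 0.7, 0.2]
width: 0.1
time: 33.38
position: [551.9, 125.7, 179.2]
tool_rot: [-180.0, -0.2, 80.5]
ft_force: [1.1, -0.2, 0.9]
width: 0.4
```

View pics/r1.png

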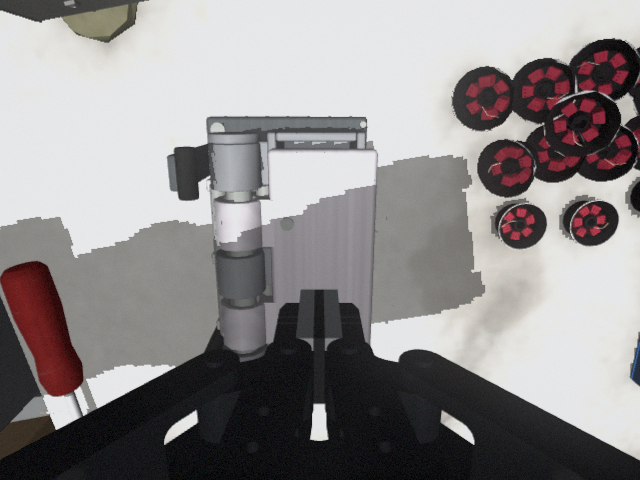

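```bash
python3 -m inch '[[[0,0,-2],[0,0,0]],[[-2,0,-3],[0,0,0]],[[-3,-0.5,-3],[0,0,0]],[[-3.5,-0.5,-2],[0,0,0]],[[-3.5,-0.5,-1],[0,0,0]]]'
python3 -m inch '[[[-2,-0.5,0],[0,0,0]],[[-1,0,0],[0,0,0]],[[0,0,0],[0,0,0]],[[0,0,0],[0,0,0]],[[0,0,0],[0,0,0]]]'
python3 - <<'E'
from h import *
u=np.array([.1642,.9864]);n=np.array([.9864,-.1642]);h=np.array([514.4,129.7])
print(arm.get_obs()['position'])
for y,z in((-76,62),(-60,73.5)): print(y,z,proj('wrist',(*(h+u*y),z)))
im=arm.read_camera('wrist')[:,:,::-1];cv2.imwrite('pics/s1.png',im)
cv2.imwrite('pics/s1a.png',cv2.resize(im[50:300,200:420],None,fx=2.4,fy=2.4,interpolation=cv2.INTER_CUBIC))
im=arm.read_camera('top')[:,:,::-1];cv2.imwrite('pics/s2.png',im)
E
```

```text
time: 33.85
position: [518.1, 9.2, 290.9]
tool_rot: [179.8, -0.2, 80.6]
ft_force: [0.1, -1.6, -0.4]
width: -0.0
time: 34.27
position: [508.4, -16.7, 287.5]
tool_rot: [-179.9, -0.2, 80.7]
ft_force: [0.1, 0.5, 0.1]
width: 0.1
[508.41305481 -16.73006154 287.46317416]
-76 62 (np.float64(292.95157009960127), np.float64(113.91129937609041))
-60 73.5 (np.float64(291.47777842712594), np.float64(87.99236206101236))
```

View pics/s1a.png

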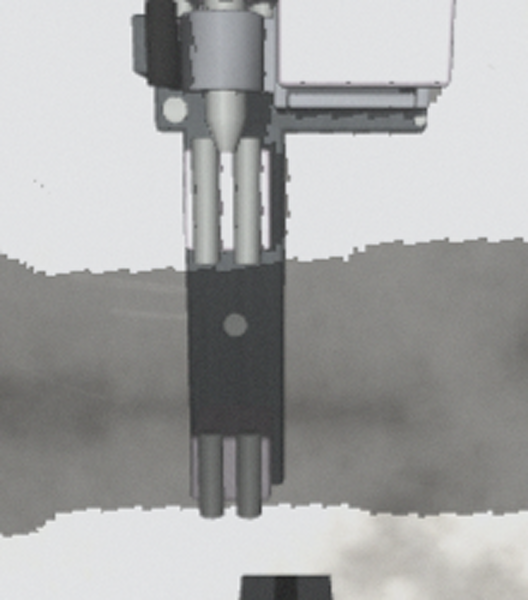

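View pics/s2.png

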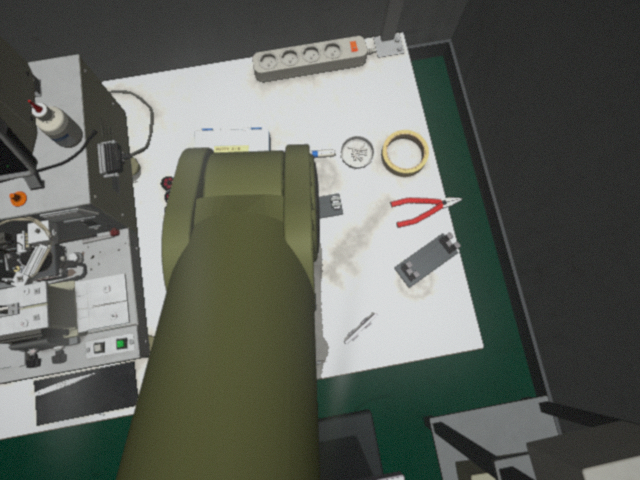

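```bash
python3 -c "
from h import *
print(arm.sign_off()); print(arm.get_obs()['time'])"
```

```text
the job is handed in; nothing more can be done
None
the job is handed in; nothing more can be done
```

The lid is back on the case, pinned and shut, and I handed the job in at about 34 s of the 72 s allowed.

- **Lid:** I lifted the 116 mm lid from the rack and seated its knuckles between the case's, leaning 8 degrees towards the robot. When I let go, it settled back against the stop stubs.
- **Pin:** I laid the pin on the guide rods, let go, and pushed it with the shut fingertips. The push stayed below about 1 N until the end stop. There I pressed to 12.5 N and moved less than 1 mm further. The lid was still standing open.
- **Closing:** I pushed the lid's edge past upright and it fell shut.

**Last checks:** The wrist camera shows the lid flat on the rim. The pin's outer end is within 1 pixel (under 1 mm) of the home position at case y = -76 mm, the same as before I closed the lid. The gripper is about 150 mm clear of everything.

The pliers, dish, marker and the smaller look-alike lid stand where they were. I did not look at the screwdriver in the last top picture because the arm covered it. It was in its place in the wrist picture taken just after the lid shut, and nothing went near it. No check failed.

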